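# Set even gaps on a divider rack with a hooked spacer block

## Task

Space the rack's three sliding dividers evenly with the orange-handled hooked spacer block: starting from the stop button on the blue end plate, hook it over the green, then the yellow, then the red divider, each time drawing that divider along until the block's nose bears lightly but surely, with a few newtons, on the part before it (stop button, green, yellow), pausing there for a moment and not shifting a divider already set. Every gap then equals the block. Finally stand the block upright on the bench again, clear of the rack, and leave the other things on the bench alone.

Things in the scene. Friction and masses are not known exactly. Their poses are not given: they have to be found in the camera images.
- rack: fixed rack: a flat aluminium rail 60 mm wide, 270 mm long and 20 mm high on two black rubber feet (84 mm wide). Origin under its centre at bench level; its y axis runs along the rail towards the blue end plate, z up. The rail's top is at z = 20 mm
- end_plate: blue upright plate fixed at the rail's +y end, 70 mm wide, top at z = 68 mm. Origin at bench level in the plane of its inner face; axes as the rack's, dividers at negative y. From its middle (z = 52 mm) a rigid black stop button, 24 mm across, projects towards the dividers by 2 to 14 mm: set differently each time and not measured, so feel for it. The first gap counts from the button
- divider_1: upright aluminium plate with a green top edge, 66 mm wide, 8 mm thick along the rail, top edge at z = 68 mm above the bench; number 1 counted from the end plate. It slides stiffly along the rail (needs 7 to 9 N, stays where left). Origin at bench level in the middle of its thickness; axes as the rack's. Proper place: its centre 44 mm from the stop button's face (40 mm clear gap)
- divider_2: upright aluminium plate with a yellow top edge, 66 mm wide, 8 mm thick along the rail, top edge at z = 68 mm above the bench; number 2 counted from the end plate. It slides stiffly along the rail (needs 7 to 9 N, stays where left). Origin at bench level in the middle of its thickness; axes as the rack's. Proper place: its centre 48 mm from that of divider 1 (40 mm clear gap)
- divider_3: upright aluminium plate with a red top edge, 66 mm wide, 8 mm thick along the rail, top edge at z = 68 mm above the bench; number 3 counted from the end plate. It slides stiffly along the rail (needs 7 to 9 N, stays where left). Origin at bench level in the middle of its thickness; axes as the rack's. Proper place: its centre 48 mm from that of divider 2 (40 mm clear gap)
- spacer: loose hooked spacer block, about 0.2 kg, 26 mm wide (x), 56 mm long (y), 91 mm high, standing upright. Origin at the centre of its underside, z up. Steel lower part (legs below z = 42 mm) and an orange grip block on top, 34 mm long, z = 51 to 91 mm, to be pinched from above across its 26 mm width (along x)
- spacer_nose (a point): centre of the flat nose face of the spacer's solid nose leg, at spacer y = +28 mm, z = 21 mm; that leg runs from y = -2 to +28 mm. The nose must face the end plate; the gap is right (40 mm) when the nose meets the part before while the hook leg holds the divider
- spacer_hook (a point): inner face of the spacer's hook leg, at spacer y = -20 mm, z = 21 mm; the leg runs from y = -28 to -20 mm. It pulls the divider along +y. Between it and the nose leg is a 18 mm slot (y = -20 to -2 mm), open below, roof at z = 42 mm. With the spacer's underside 36 mm above the bench the roof clears the dividers by 10 mm
- loupe: bystander: black eye loupe, 42 mm, standing loose on the bench; origin at its underside
- oil_cup: bystander: small cup with blue foot and white top, 50 x 50 x 54 mm, loose; origin at its underside
- steel_block: bystander: plain grey steel block without handle, 30 x 95 x 24 mm, loose, not the spacer; origin at its underside
Mind the look-alikes: they are no part of the job. Several things look just like the spacer: the one meant starts farthest to the robot's right.

How it is judged (in metres and radians):
On the way, in this order (a step that is already met when the one before it is completed fails the run):
1. the spacer block, hooked over the green-topped divider 1, presses on both that divider and the end plate's stop button with more than 1 N (contact force between spacer and divider_1 above 1 N and contact force between spacer and end_plate above 1 N), for 0.15 s.
2. the spacer block, hooked over the yellow-topped divider 2, presses on both that divider and divider 1 with more than 1 N (contact force between spacer and divider_2 above 1 N and contact force between spacer and divider_1 above 1 N), for 0.15 s.
3. the spacer block, hooked over the red-topped divider 3, presses on both that divider and divider 2 with more than 1 N (contact force between spacer and divider_3 above 1 N and contact force between spacer and divider_2 above 1 N), for 0.15 s.
At the end, for the whole second after the job is handed in: gaps 1-2 and 2-3 are 40 mm within 1.5 mm; divider 1 stands a gap from the stop button (over all its settings: centre 44.5 to 59.5 mm from the end plate's face); the spacer stands upright (within 0.1 rad), released and at rest on the bench, not touching the rack (y of divider_1 in the frame of end_plate between -0.0595 and -0.0445 m and y of divider_2 in the frame of divider_1 between -0.0495 and -0.0465 m and y of divider_3 in the frame of divider_2 between -0.0495 and -0.0465 m and height (world z) of spacer below 0.006 m and angle between spacer's own z axis and vertical below 0.1 rad and linear speed of spacer below 0.02 m/s and contact force between spacer and rack below 0.05 N).
It fails at once if while drawing a divider, the spacer block presses with more than 6 N on the divider already set before it ((contact force between spacer and divider_2 above 0.5 N and contact force between spacer and divider_1 above 6 N) or (contact force between spacer and divider_3 above 0.5 N and contact force between spacer and divider_2 above 6 N)).
It fails at once if the spacer block presses on the end plate's stop with more than 12 N (contact force between spacer and end_plate above 12 N).
It fails at once if the spacer block presses on a divider with more than 22 N (contact force between spacer and divider_1 above 22 N or contact force between spacer and divider_2 above 22 N or contact force between spacer and divider_3 above 22 N).
It fails at once if a bystander (loupe, oil cup, plain steel block) is moved by more than 15 mm (distance of any of loupe, oil_cup, steel_block from where it was at the start of the episode above 0.015 m).
It also fails if it takes over 72 s, if anything falls off the work surface, if the arm or the gripper's body presses on something with over 40 N, if the wrist force passes 120 N, or if a joint passes its speed limit or range.

## Robot

A 6-joint arm with a two-finger parallel gripper is mounted at the origin on a cart in front of the work surface, level with it; the furniture and walls round the work are solid. World frame = base frame: x ahead of the robot, y to its left, z up, the work surface at z = 0. Lengths are in mm, angles in degrees, forces in N, time in s.
With the tool pointing down it reaches from about 300 to 850 mm from the base axis. Payload 4.2 kg.
Tool frame: the origin (TCP) lies midway between the tips of the shut fingers; the grasp point (between the pads) lies 19 mm behind it (env.tcp_to_grasp is the distance from the TCP to the grasp point, in mm); z points along the fingers, x is the direction in which the jaws open and shut, and the axes are right-handed (so a half turn about z gives the same grasp; the last joint's range is limited). The gripper opens to 91 mm and grips with 3 to 60 N. Pads are 32 mm wide; open, the fingers measure 118 mm over their backs; the gripper's body (76 mm by 178 mm) begins 60 mm behind the grasp point.
Start: joints at [-77.75, 18.312, 89.639, -0, 72.044, -1.146], TCP at [133.216, -559.372, 213.976] pointing down, gripper open.
Joint ranges: [-177.97, 177.97], [-48.28, 115.42], [12.27, 149.76], [-77.06, 257.06], [2.81, 150.46], [-146.56, 146.56]. Speed limits (degrees/s): [147.25, 147.25, 180, 180, 180, 180].

## Interface

Orientations are given as [roll, pitch, yaw] about the fixed x, y, z axes, in that order (R = Rz(yaw) Ry(pitch) Rx(roll)).
In Python, from workcell import env gives the robot as it stands.
- The arm moves only by the tool drive_tool, never from a script. Its argument "motion" is a list of rows, each a list of 2 entries, a list of its own where there are three numbers: the shift along the world's x, y, z in m, then the turn, a rotation vector about the world's x, y, z in rad. In form: [[[dx, dy, dz], [wx, wy, wz]], ...]. A call has exactly 10 rows; each row shifts and turns the commanded pose from where the row before left it; what a row does not reach is not made up. A row lasts 1/12 s, in which the tool goes at most 41.7 mm and 7.16 degrees, less where a joint would pass 70% of its speed; a pose out of reach is approached as far as the arm can. A call is refused whole if a number of a shift passes 0.0417 or a number of a turn 0.125, either way. A call with a gripper value outside its range is refused whole. "claw" is the opening, from 0 (shut) to 1 (fully open), set as the call begins (left out, the last holds). The fingers move at their own pace and stop on an object; "force" is the grip in N (left out, the last holds). Time passes only in rows, so rows that do not move let the fingers close, or fill a call up. It gives the time, the measured TCP pose, the force and the opening at its end, in the units of the state.
- env.state(): the state, without advancing time (a new reading comes with each control period).
- env.grab_frame(name): name is "scene" or "top" or "wrist"; returns the picture (400x640x3 uint8, red, green, blue); there is no depth.
- env.camera_params(name): a dict with "fov_y" (degrees; the focal length in pixels is half the picture's height over the tangent of half this angle, whatever the lens; pixels are square), "cx", "cy" (the principal point, pixels), "pose" (4x4, takes a point from camera to world coordinates). Camera axes: x right, y down, z forward; pixel columns grow to the right and rows downward; lengths in mm; the calibration is good to about 2 mm. A picture is of the moment at which its call begins: read the wrist's pose just before it. camera_params takes no time and is no camera call; for the wrist camera it gives the pose at the moment of the call.
- env.job_done(): hands the job in, once; it reports no verdict.
The state is a dict: "time_s": time; "qpos": joint angles; "qvel": joint speeds; "effort": joint torques, N m; "ee_pos": TCP position; "ee_rot": TCP orientation; "force": force on the tool from outside, world axes, zero at the start; "torque": the same for the moment, N m; "gripper_width": finger opening in mm.
Only numpy, scipy, OpenCV 4.12 (cv2) and the standard library are available. Lean on these libraries where they do the work, as an engineer would, in place of code of your own. Each camera call takes 0.05 s, during which the arm holds its last target.

## Working session

There is one attempt and no reset: what is moved stays moved. The work goes in short steps, Python scripts to look and compute and a tool call to move; the robot and the scene stay as the last step left them, time stands still between calls to the robot, and variables do not carry over. Pictures are saved under pics/ and viewed, and the job is handed in when it is done.

Besides the shell and the picture viewer there is one more tool, called after "Emit:" as name(argument=value, ...) on one line, values as JSON. drive_tool: Moves the arm, as the interface text tells. Its arguments: {"type":"object","properties":{"motion":{"type":"array","items":{"type":"array"}},"claw":{"type":"number"},"force":{"type":"number"}},"required":["motion"]}

```bash
mkdir -p pics; ls; cat > h.py <<'E'
import numpy as np, cv2
from workcell import env
def snap(n,f):
    im=env.grab_frame(n); cv2.imwrite('pics/'+f,im[:,:,::-1]); return im
def K(n):
    p=env.camera_params(n); f=200/np.tan(np.radians(p['fov_y']/2)); return f,p['cx'],p['cy'],np.array(p['pose'])
def unproj(n,u,v,z,k=None):
    f,cx,cy,T=k or K(n); d=T[:3,:3]@np.array([(u-cx)/f,(v-cy)/f,1]); o=T[:3,3]; return o+d*(z-o[2])/d[2]
def proj(n,P,k=None):
    f,cx,cy,T=k or K(n); q=T[:3,:3].T@(np.array(P)-T[:3,3]); return np.array([cx+f*q[0]/q[2],cy+f*q[1]/q[2]])
E
python3 - <<'E'
from h import *
print(env.state()); 
for n in('scene','top','wrist'): snap(n,n+'0.png'); print(n,env.camera_params(n))
E
```

```text
pics
{'time_s': 0.0, 'qpos': array([-7.77515284e+01,  1.83506046e+01,  8.97077118e+01, -1.30761258e-03,
        7.20453341e+01, -1.14517564e+00]), 'qvel': array([ 0.050292  , -0.04452225,  0.01095987,  0.09129667,  0.08212459,
       -0.03473986]), 'effort': array([ 2.17987523e-03, -4.12452078e+01, -2.31970918e+01,  7.31058419e-02,
        4.57701471e-02, -1.14854624e-04]), 'ee_pos': array([ 133.08191919, -558.8448518 ,  213.12184716]), 'ee_rot': array([-1.79999171e+02,  1.03654597e-01, -7.66059478e+01]), 'force': array([-0.68367695,  0.04770476, -0.22303686]), 'torque': array([-0.01039216, -0.00921588,  0.01158532]), 'gripper_width': 91.10301602125185}
scene {'fov_y': 48.348727367542544, 'cx': 313.5896586319241, 'cy': 196.45887037443975, 'pose': array([[-8.29962179e-01, -2.79579617e-01,  4.82698684e-01,
         6.05715794e+01],
       [-5.57451615e-01,  4.47132397e-01, -6.99514343e-01,
         7.45733838e+02],
       [-2.02602678e-02, -8.49651609e-01, -5.26955088e-01,
         6.12981524e+02],
       [ 0.00000000e+00,  0.00000000e+00,  0.00000000e+00,
         1.00000000e+00]])}
t
[... 168 characters left out ...]
3e+02],
       [-9.99841345e-01, -1.71690561e-02,  4.74424366e-03,
        -1.95430483e+01],
       [-1.72120219e-03, -1.71973666e-01, -9.85100044e-01,
         1.27589963e+03],
       [ 0.00000000e+00,  0.00000000e+00,  0.00000000e+00,
         1.00000000e+00]])}
wrist {'fov_y': 62.89681951063749, 'cx': 320.83656263778994, 'cy': 199.8001456603328, 'pose': array([[ 2.31915316e-01, -9.28622702e-01, -2.89612092e-01,
         2.15533216e+02],
       [-9.72733889e-01, -2.22014793e-01, -6.70687119e-02,
        -5.40267653e+02],
       [-2.01664020e-03,  2.97269758e-01, -9.54791403e-01,
         3.84402861e+02],
       [ 0.00000000e+00,  0.00000000e+00,  0.00000000e+00,
         1.00000000e+00]])}
```

View pics/top0.png

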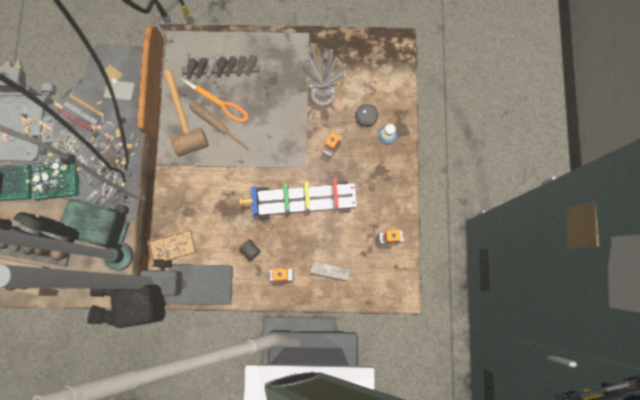

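View pics/scene0.png

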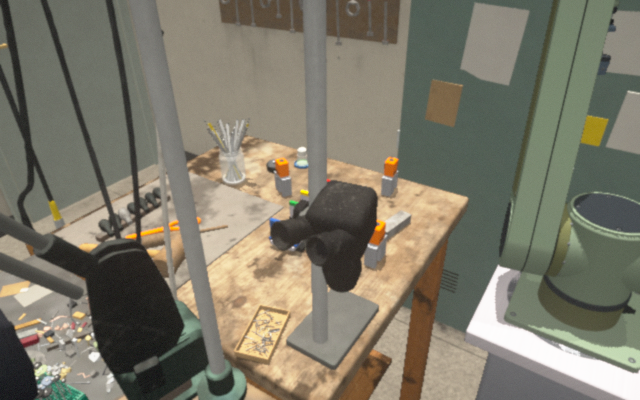

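View pics/wrist0.png

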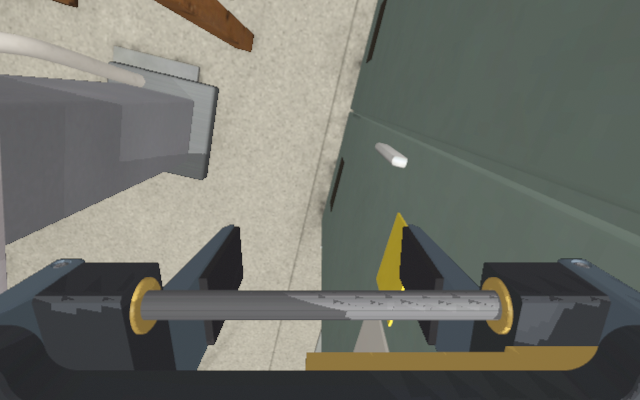

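```bash
python3 - <<'E'
from h import *
im=cv2.imread('pics/top0.png')
c=cv2.resize(im[170:225,235:365],None,fx=6,fy=6,interpolation=cv2.INTER_CUBIC); cv2.imwrite('pics/c1.png',c)
c=cv2.resize(im[215:290,355:430],None,fx=8,fy=8,interpolation=cv2.INTER_CUBIC); cv2.imwrite('pics/c2.png',c)
for n,u,v,z in [('sp',392,236,91),('sp2',332,145,91),('sp3',282,274,91),('blue',254,200,68),('g',286,199,68),('y',307,197,68),('r',336,194,68),('end',355,195,20),('block',330,271,24),('loupe',250,250,20),('cup',388,130,54),('black',367,115,20),('benchR',419,200,0)]:
    print(n,unproj('top',u,v,z).round())
E
```

```text
sp [ 467. -194.   91.]
sp2 [691. -47.  91.]
sp3 [372.  68.  91.]
blue [553. 144.  68.]
g [557.  65.  68.]
y [563.  13.  68.]
r [572. -59.  68.]
end [ 580. -110.   20.]
block [384. -48.  24.]
loupe [433. 156.  20.]
cup [ 745. -191.   54.]
black [ 797. -140.   20.]
benchR [ 573. -279.    0.]
```

View pics/c1.png

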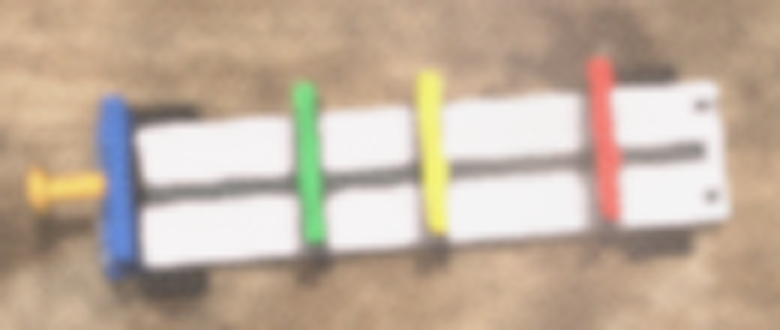

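View pics/c2.png

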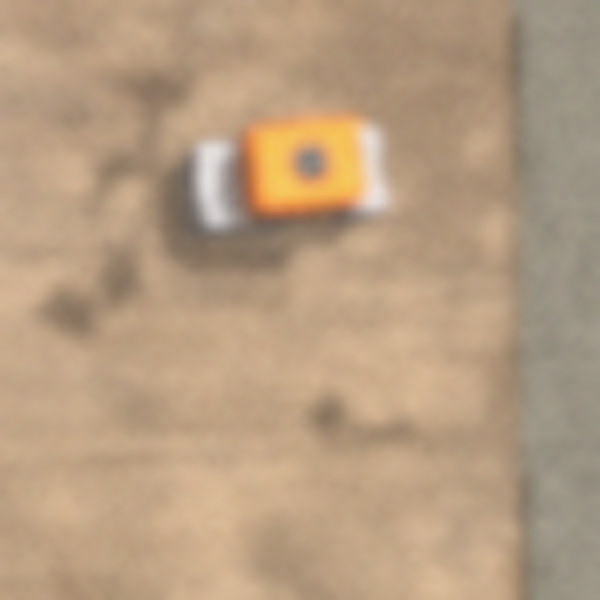

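```bash
python3 - <<'E'
from h import *
im=cv2.imread('pics/scene0.png')
c=cv2.resize(im[145:205,365:425],None,fx=9,fy=9,interpolation=cv2.INTER_CUBIC)
c2=cv2.resize(im[145:205,260:320],None,fx=4.5,fy=4.5,interpolation=cv2.INTER_CUBIC)
c3=cv2.resize(im[215:275,350:410],None,fx=4.5,fy=4.5,interpolation=cv2.INTER_CUBIC)
cv2.imwrite('pics/c3.png',np.hstack([c,np.vstack([c2,c3])]))
for y in (28,-28,0): print(proj('scene',[467,-194+y,0]),proj('scene',[467,-194+y,91]))
E
```

```text
[384.19720683 196.27629214] [386.50951092 165.20529697]
[393.51306527 186.95527493] [396.13554804 156.5550486 ]
[388.93267784 191.53819879] [391.40605745 160.80511203]
```

View pics/c3.png

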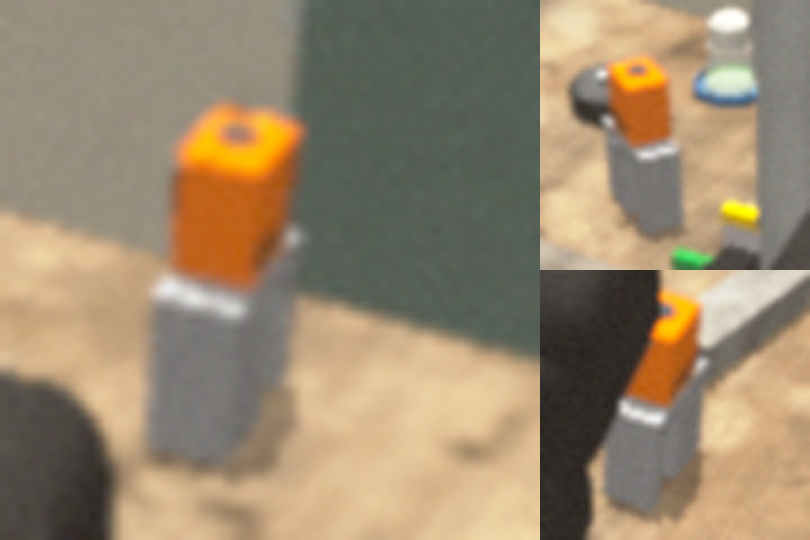

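Emit:
drive_tool(motion=[[[0.0275,0.03,0],[0,0,0.12]],[[0.0275,0.03,0],[0,0,0.12]],[[0.0275,0.03,0],[0,0,0.12]],[[0.0275,0.03,0],[0,0,0.12]],[[0.0275,0.03,0],[0,0,0.12]],[[0.0275,0.03,0],[0,0,0.12]],[[0.0275,0.03,0],[0,0,0.12]],[[0.0275,0.03,0],[0,0,0.12]],[[0.0275,0.03,0],[0,0,0.12]],[[0.0275,0.03,0],[0,0,0.12]]], claw=0.7)

```text
time_s: 0.98
ee_pos: [409.1, -257.5, 213.9]
ee_rot: [180.0, 0.0, -7.5]
force: [0.8, -0.6, 0.3]
gripper_width: 64.1
```

Emit:
drive_tool(motion=[[[0.0275,0.03,0],[0,0,0.12]],[[0.0275,0.03,0],[0,0,0.12]],[[0.004,0.005,0],[0,0,0]],[[0,0,0],[0,0,0]],[[0,0,0],[0,0,0]],[[0,0,0],[0,0,0]],[[0,0,0],[0,0,0]],[[0,0,0],[0,0,0]],[[0,0,0],[0,0,0]],[[0,0,0],[0,0,0]]])

```text
time_s: 1.82
ee_pos: [466.8, -195.0, 214.1]
ee_rot: [180.0, -0.0, 5.8]
force: [-0.0, -0.8, 0.5]
gripper_width: 63.6
```

```bash
python3 - <<'E'
from h import *
s=env.state();print(s['ee_pos'],s['ee_rot'],s['qpos'],s['time_s'],s['force']); snap('wrist','w1.png')
s=env.state();print(s['ee_pos'],s['ee_rot'])
for z in (0,51,91):
  for x,y in ((-13,28),(13,28),(-13,-28),(13,-28)): print(x,y,z,proj('wrist',[467+x,-194+y,z]).round())
E
```

```text
[ 466.79692398 -195.01628583  214.0741642 ] [ 1.79993271e+02 -1.02828069e-02  5.81808575e+00] [-2.39760459e+01  1.20715783e+01  9.83739256e+01 -7.79058805e-04
  6.95422291e+01 -2.97938589e+01] 1.8167 [-0.01267967 -0.761349    0.48947064]
[ 466.89036288 -194.88704714  214.05737391] [ 1.79996407e+02 -8.79738617e-03  5.83428496e+00]
-13 28 0 [313. 146.]
13 28 0 [335. 149.]
-13 -28 0 [308. 192.]
13 -28 0 [329. 194.]
-13 28 51 [311. 153.]
13 28 51 [336. 156.]
-13 -28 51 [306. 205.]
13 -28 51 [330. 207.]
-13 28 91 [310. 160.]
13 28 91 [338. 163.]
-13 -28 91 [305. 218.]
13 -28 91 [332. 221.]
```

View pics/w1.png

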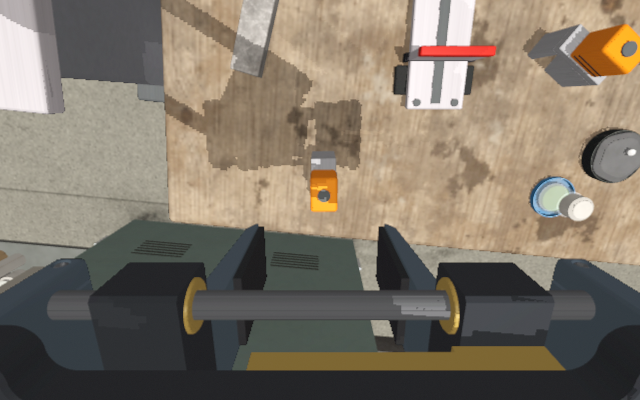

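```bash
python3 - <<'E'
from h import *
im=cv2.imread('pics/w1.png')
a=cv2.resize(im[145:220,290:360],None,fx=8,fy=8,interpolation=cv2.INTER_CUBIC)
cv2.imwrite('pics/c4.png',a)
b=cv2.resize(im[0:115,385:505],None,fx=5,fy=5,interpolation=cv2.INTER_CUBIC)
cv2.imwrite('pics/c5.png',b)
E
```

```text
(no output)
```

View pics/c4.png

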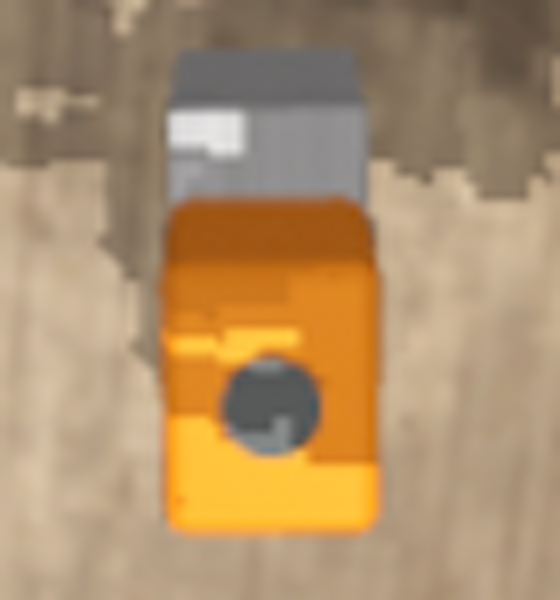

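View pics/c5.png

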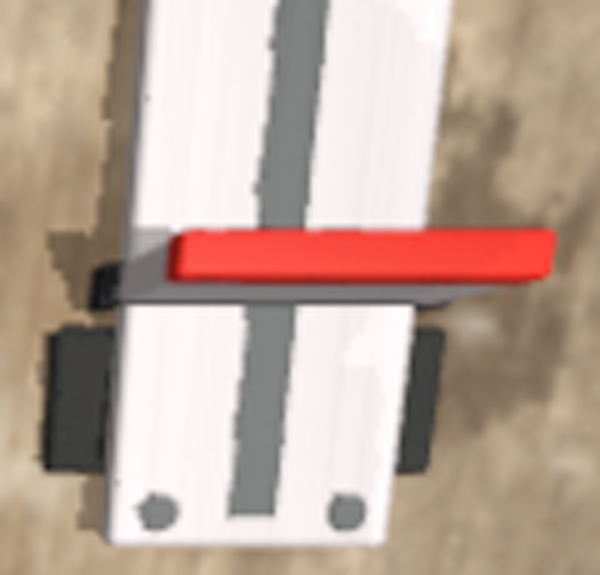

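```bash
python3 - <<'E'
from h import *
k=K('wrist')
def W(x,y,z,s,ox,oy): return unproj('wrist',ox+x/s,oy+y/s,z,k)
P=[W(x,y,91,8,290,145) for x,y in ((165,262),(380,262),(165,531),(378,531))]
Q=[W(x,y,51,8,290,145) for x,y in ((168,106),(366,106))]
B=[W(x,y,0,8,290,145) for x,y in ((176,48),(358,48))]
for p in P+Q+B: print(p.round(1))
print(np.mean(P,0),np.mean(Q,0),np.mean(B,0))
s=P[0]-P[2]; print('yaw',np.degrees(np.arctan2(-s[0],s[1]))); s=P[1]-P[3]; print(np.degrees(np.arctan2(-s[0],s[1])))
s=P[1]-P[0];print(np.degrees(np.arctan2(s[1],s[0])),np.linalg.norm(s)); s=Q[1]-Q[0];print(np.degrees(np.arctan2(s[1],s[0])),np.linalg.norm(s))
print('rack')
R=[W(x,y,20,5,385,0) for x,y in ((105,543),(385,545),(147,5),(450,5),(252,516))]
for p in R: print(p.round(1))
s=R[2]-R[0];print(np.degrees(np.arctan2(-s[0],s[1])));s=R[3]-R[1];print(np.degrees(np.arctan2(-s[0],s[1])))
s=R[1]-R[0];print(np.degrees(np.arctan2(s[1],s[0])),np.linalg.norm(s),(R[1]+R[0])/2)
D=[W(x,y,68,5,385,0) for x,y in ((180,232),(552,232),(172,282),(548,282))]
for p in D: print(p.round(1))
s=D[1]-D[0];print(np.degrees(np.arctan2(s[1],s[0])),np.linalg.norm(s),np.mean(D,0))
E
```

```text
[ 456. -182.   91.]
[ 480.7 -179.4   91. ]
[ 459.1 -214.7   91. ]
[ 484.3 -212.1   91. ]
[ 454.2 -171.    51. ]
[ 479.5 -168.4   51. ]
[ 453.9 -171.4    0. ]
[ 480.6 -168.7    0. ]
[ 470.02946091 -197.03148436   91.        ] [ 466.85617187 -169.72466233   51.        ] [ 467.24368047 -170.06234916    0.        ]
yaw 5.320536545588882
6.299698834782453
5.857872130640855 24.78780606832999
5.855941018122559 25.47108568631725
rack
[ 550.4 -112.6   20. ]
[ 610.5 -106.8   20. ]
[540.4 -11.1  20. ]
[599.7  -5.   20. ]
[ 580.8 -103.8   20. ]
5.628018411403461
6.021093517768578
5.457105959121089 60.28256968483972 [ 580.45423033 -109.69007089   20.        ]
[542.1 -58.6  68. ]
[607.7 -51.9  68. ]
[542.2 -66.8  68. ]
[609.1 -60.   68. ]
5.846068746942696 65.9160978405566 [575.26149414 -59.33907619  68.        ]
```

Emit:
drive_tool(motion=[[[0.003,-0.002,-0.032],[0,0,0]],[[0,0,-0.032],[0,0,0]],[[0,0,-0.032],[0,0,0]],[[0,0,-0.032],[0,0,0]],[[0,0,-0.02],[0,0,0]],[[0,0,-0.01],[0,0,0]],[[0,0,-0.003],[0,0,0]],[[0,0,0],[0,0,0]],[[0,0,0],[0,0,0]],[[0,0,0],[0,0,0]]])

```text
time_s: 2.7
ee_pos: [471.4, -196.9, 54.5]
ee_rot: [179.9, -0.2, 5.9]
force: [0.4, -0.7, -0.4]
gripper_width: 63.9
```

```bash
python3 - <<'E'
from h import *
s=env.state();print(s['ee_pos'],s['ee_rot'],s['force']); snap('wrist','w2.png')
E
```

```text
[ 471.3921203  -196.90611431   54.47261222] [ 1.79906427e+02 -1.69841873e-01  5.89655907e+00] [ 0.37398486 -0.69487619 -0.36168073]
```

View pics/w2.png

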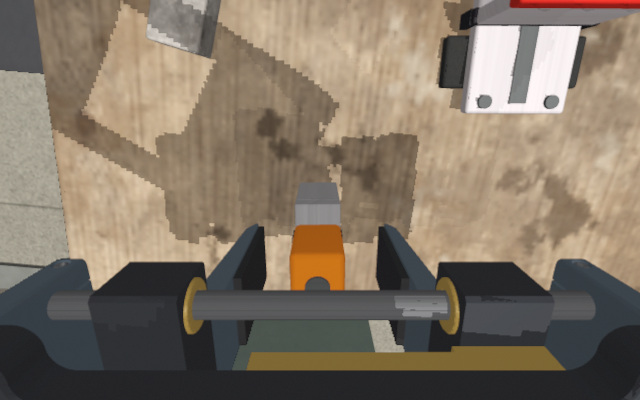

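Emit:
drive_tool(motion=[[[0,0,0],[0,0,0]],[[0,0,0],[0,0,0]],[[0,0,0],[0,0,0]],[[0,0,0],[0,0,0]],[[0,0,0],[0,0,0]],[[0,0,0],[0,0,0]],[[0,0,0],[0,0,0]],[[0,0,0],[0,0,0]],[[0,0,0],[0,0,0]],[[0,0,0],[0,0,0]]], claw=0, force=50)

```text
time_s: 3.58
ee_pos: [470.2, -196.4, 53.0]
ee_rot: [-180.0, 0.0, 5.9]
force: [0.5, -0.1, 0.8]
gripper_width: 25.7
```

```bash
python3 - <<'E'
from h import *
for i in range(2):
  s=env.state();print(s['ee_pos'],s['ee_rot'],s['force'],s['torque'],s['gripper_width']); snap('wrist','w3.png')
E
```

```text
[ 470.15179661 -196.36853567   52.95528618] [-1.79995511e+02  4.44155863e-03  5.89960367e+00] [ 0.46840401 -0.07007258  0.8407386 ] [-0.00924374 -0.07588402 -0.00213495] 25.652652603429797
[ 470.1502365  -196.34522199   52.93435053] [-1.79995795e+02  4.24418517e-03  5.90323820e+00] [-0.32975208  0.32794929  0.73935553] [ 0.04029793 -0.00336613  0.00553767] 25.772383339583083
```

View pics/w3.png

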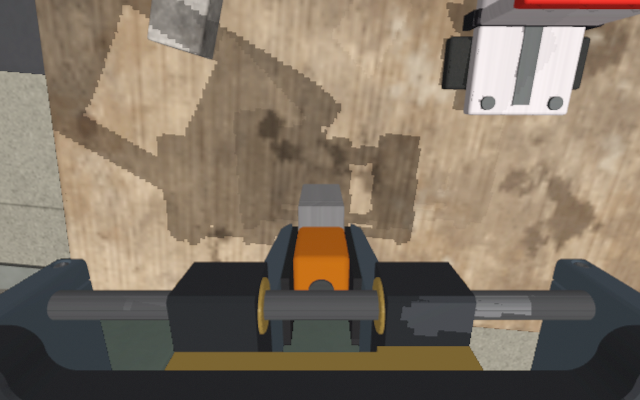

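Emit:
drive_tool(motion=[[[0,0,0.02],[0,0,0]],[[0,0,0.035],[0,0,0]],[[0,0,0.035],[0,0,0]],[[0.0165,0.033,0],[0,0,0]],[[0.0165,0.033,0],[0,0,0]],[[0.0165,0.033,0],[0,0,0]],[[0.0165,0.033,0],[0,0,0]],[[0.0165,0.033,0],[0,0,0]],[[0.0165,0.031,0],[0,0,0]],[[0,0,0],[0,0,0]]])

```text
time_s: 4.52
ee_pos: [572.0, 5.0, 142.5]
ee_rot: [-179.8, -0.2, 6.2]
force: [0.1, -0.6, -2.1]
gripper_width: 25.9
```

Emit:
drive_tool(motion=[[[0,0,0],[0,0,0]],[[0,0,0],[0,0,0]],[[0,0,0],[0,0,0]],[[0,0,0],[0,0,0]],[[0,0,0],[0,0,0]],[[0,0,0],[0,0,0]],[[0,0,0],[0,0,0]],[[0,0,0],[0,0,0]],[[0,0,0],[0,0,0]],[[0,0,0],[0,0,0]]])

```text
time_s: 5.35
ee_pos: [569.2, -0.4, 143.0]
ee_rot: [180.0, -0.0, 5.9]
force: [0.8, 0.2, -2.1]
gripper_width: 26.1
```

```bash
python3 - <<'E'
from h import *
for i in range(2):
  s=env.state();print(s['time_s'],s['ee_pos'],s['ee_rot'],s['force'],s['torque'],s['gripper_width']); im=snap('wrist','w4.png')
c=cv2.resize(im[0:130,240:400],None,fx=5,fy=4,interpolation=cv2.INTER_CUBIC)[:,:,::-1]; cv2.imwrite('pics/c6.png',c)
E
```

```text
5.35 [ 5.69226798e+02 -4.44295639e-01  1.43014566e+02] [ 1.79999495e+02 -1.07715242e-02  5.89429878e+00] [ 0.83437662  0.15448891 -2.09130024] [ 0.00225939 -0.1173375   0.02460715] 26.128731322613294
5.4 [ 5.69208583e+02 -3.97896182e-01  1.42976694e+02] [ 1.79998493e+02 -4.77850507e-03  5.90263787e+00] [-0.10435533 -0.69062499 -1.38587747] [ 0.02205415 -0.14203084  0.03065559] 26.02719279866719
```

View pics/w4.png

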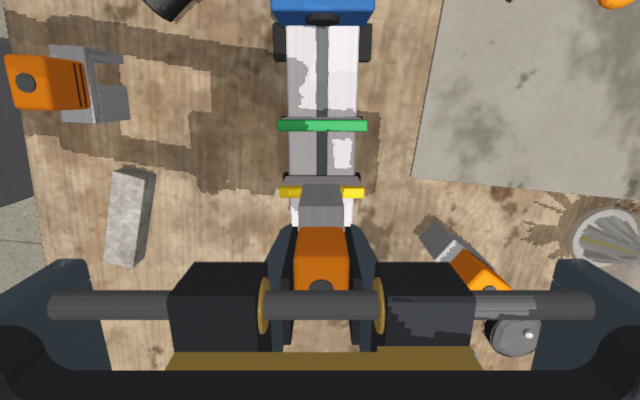

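View pics/c6.png

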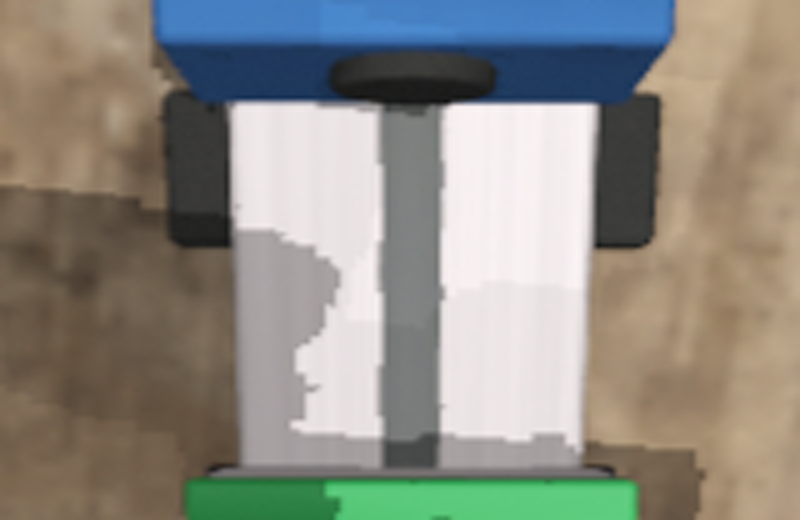

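```bash
python3 - <<'E'
from h import *
im=cv2.imread('pics/w4.png')
c=cv2.resize(im[105:205,260:390],None,fx=6,fy=6,interpolation=cv2.INTER_CUBIC); cv2.imwrite('pics/c7.png',c)
k=K('wrist')
for n,u,v,z in (('plL',271.5,10.5,68),('plR',374.5,10.5,68),('bL',280,25,20),('bR',367,25,20),('gFL',277.5,120,68),('gFR',367.5,120,68),('btn',322,24.5,46),('btn2',322,19,52),('slotc at plate',323,27,20),('slotc g',322,116,20)):
  p=unproj('wrist',u,v,z,k); r=p[:2]-[569.2,-.4]; a=np.radians(5.85); print(n,p.round(1),'lat %.1f along %.1f'%(r@[np.cos(a),np.sin(a)],r@[-np.sin(a),np.cos(a)]))
E
```

```text
plL [522.  135.4  68. ] lat -33.2 along 139.9
plR [590.4 142.5  68. ] lat 35.6 along 140.0
bL [521.8 136.   20. ] lat -33.2 along 140.5
bR [591.7 143.2  20. ] lat 37.0 along 140.6
gFL [530.5  64.8  68. ] lat -31.9 along 68.8
gFR [596.1  71.6  68. ] lat 34.1 along 68.8
btn [556.  134.8  46. ] lat 0.6 along 135.9
btn2 [555.7 137.2  52. ] lat 0.6 along 138.2
slotc at plate [556.5 138.1  20. ] lat 1.5 along 139.1
slotc g [563.   68.6  20. ] lat 0.9 along 69.3
```

View pics/c7.png

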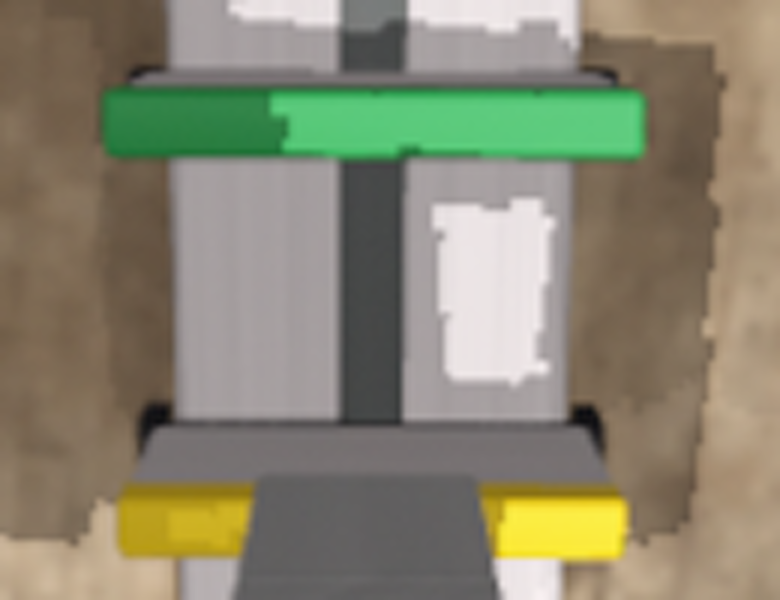

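Emit:
drive_tool(motion=[[[-0.002,0.019,0],[0,0,0]],[[-0.002,0.019,0],[0,0,0]],[[-0.002,0.019,0],[0,0,0]],[[-0.001,0.0195,0],[0,0,0]],[[0,0,0],[0,0,0]],[[0,0,0],[0,0,0]],[[0,0,-0.005],[0,0,0]],[[0,0,-0.005],[0,0,0]],[[0,0,0],[0,0,0]],[[0,0,0],[0,0,0]]])

```text
time_s: 6.28
ee_pos: [561.8, 75.4, 132.3]
ee_rot: [180.0, 0.1, 5.8]
force: [0.5, -0.3, -2.3]
gripper_width: 26.1
```

```bash
python3 - <<'E'
from h import *
s=env.state();print(s['time_s'],s['ee_pos'],s['ee_rot'],s['force'],s['torque'],s['gripper_width']); im=snap('wrist','w5.png')
c=cv2.resize(im[0:260,220:420],None,fx=4,fy=2.3,interpolation=cv2.INTER_CUBIC)[:,:,::-1]; cv2.imwrite('pics/c8.png',c)
E
```

```text
6.2833 [561.83586974  75.38615269 132.30494297] [1.79993304e+02 7.98521356e-02 5.84369044e+00] [ 0.54138307 -0.31658418 -2.25705371] [ 0.01365124 -0.12896672  0.00351444] 26.082143201761394
```

View pics/w5.png

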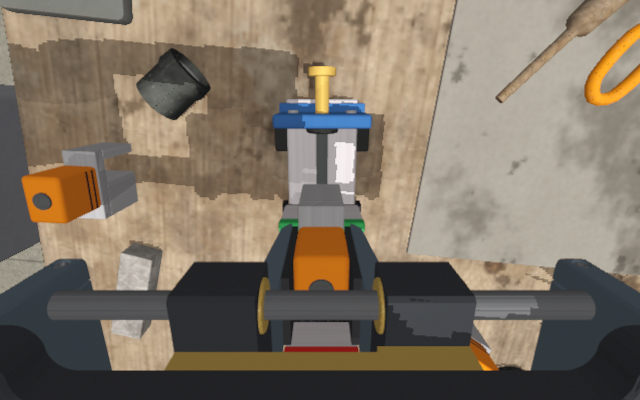

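View pics/c8.png

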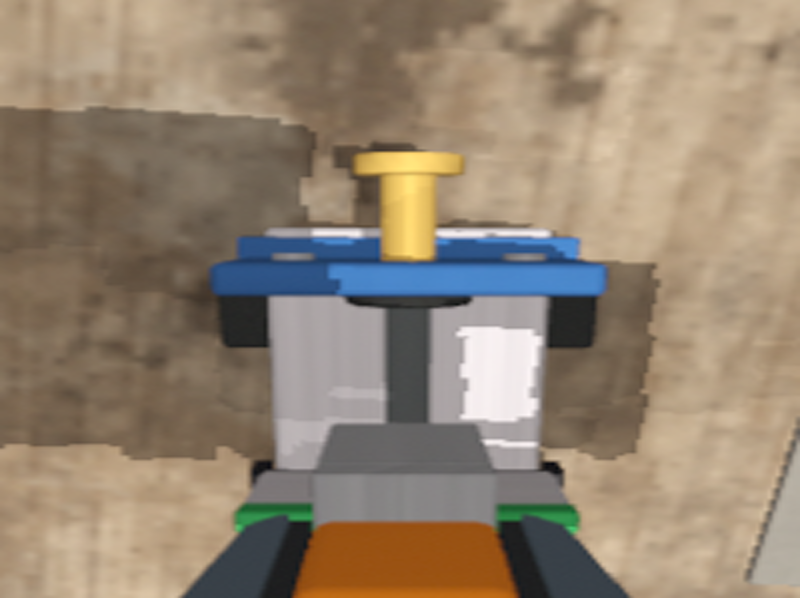

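```bash
python3 - <<'E'
from h import *
k=K('wrist'); s=env.state(); t=s['ee_pos']; u=t[2]-53; print(t)
for n,U,v,z in (('plate',322,127.4,68),('green front',322,219.8,68),('green back',322,228.5,68),('nose bottom L',220+328/4,183.8,u),('nose bottom R',220+485/4,183.8,u),('nose top',322,205.3,u+51),('btnL',220+345/4,130.5,52),('btnR',220+472/4,130.5,52),('btn low',322,133.5,46),('railL',220+272/4,150,20),('railR',220+546/4,150,20)):
  p=unproj('wrist',U,v,z,k); r=p[:2]-t[:2]; a=np.radians(5.85); print(n,p.round(1),'lat %.1f along %.1f'%(r@[np.cos(a),np.sin(a)],r@[-np.sin(a),np.cos(a)]))
E
```

```text
[562.10066803  75.51150801 132.62140671]
plate [556.3 139.5  68. ] lat 0.7 along 64.3
green front [563.5  70.3  68. ] lat 0.8 along -5.3
green back [564.2  63.1  68. ] lat 0.8 along -12.5
nose bottom L [546.1 100.2  79.6] lat -13.4 along 26.2
nose bottom R [573.7 103.1  79.6] lat 14.4 along 26.2
nose top [560.  102.4 130.6] lat 0.7 along 27.0
btnL [544.8 134.7  52. ] lat -11.1 along 60.7
btnR [568.7 137.2  52. ] lat 12.9 along 60.7
btn low [557.  133.1  46. ] lat 0.8 along 57.8
railL [529.4 113.5  20. ] lat -28.6 along 41.1
railR [588.5 119.6  20. ] lat 30.8 along 41.1
```

Emit:
drive_tool(motion=[[[0,0.0025,0],[0,0,0]],[[0,0,0],[0,0,0]],[[0,0,-0.004],[0,0,0]],[[0,0,-0.004],[0,0,0]],[[0,0,-0.004],[0,0,0]],[[0,0,-0.003],[0,0,0]],[[0,0,-0.002],[0,0,0]],[[0,0,-0.002],[0,0,0]],[[0,0,-0.002],[0,0,0]],[[0,0,0],[0,0,0]]])

```text
time_s: 7.17
ee_pos: [562.0, 78.6, 111.5]
ee_rot: [180.0, 0.0, 5.9]
force: [-0.2, -0.0, -2.4]
gripper_width: 25.8
```

```bash
python3 - <<'E'
from h import *
s=env.state();print(s['time_s'],s['ee_pos'],s['ee_rot'],s['force'],s['torque'],s['gripper_width']); im=snap('wrist','w6.png')
c=cv2.resize(im[100:260,220:420],None,fx=4,fy=3.5,interpolation=cv2.INTER_CUBIC)[:,:,::-1]; cv2.imwrite('pics/c9.png',c)
E
```

```text
7.1667 [561.99396066  78.59440236 111.5227424 ] [1.79999026e+02 3.88042977e-02 5.90019123e+00] [-0.23833416 -0.00482897 -2.42137421] [-0.00460117 -0.11719674  0.03078962] 25.797950821300304
```

View pics/c9.png

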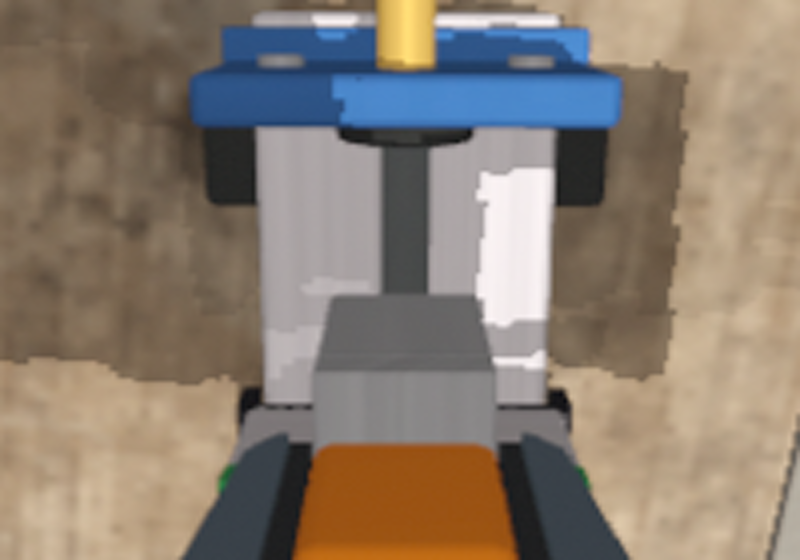

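Emit:
drive_tool(motion=[[[0,0,-0.004],[0,0,0]],[[0,0,-0.004],[0,0,0]],[[0,0,-0.004],[0,0,0]],[[0,0,-0.004],[0,0,0]],[[0,0,-0.004],[0,0,0]],[[0,0,-0.003],[0,0,0]],[[0,0,-0.002],[0,0,0]],[[0,0,0],[0,0,0]],[[0,0,0],[0,0,0]],[[0,0,0],[0,0,0]]])

```text
time_s: 8.05
ee_pos: [562.4, 78.6, 87.2]
ee_rot: [-180.0, -0.0, 5.9]
force: [-0.3, -0.7, -2.0]
gripper_width: 25.8
```

```bash
python3 - <<'E'
from h import *
for i in range(3):
  s=env.state();print(s['time_s'],s['ee_pos'],s['ee_rot'],s['force'],s['torque'],s['gripper_width']); im=snap('wrist','w7.png')
c=cv2.resize(im[100:260,220:420],None,fx=4,fy=3.5,interpolation=cv2.INTER_CUBIC)[:,:,::-1]; cv2.imwrite('pics/c10.png',c)
E
```

```text
8.05 [562.38945301  78.63365552  87.16343164] [-1.79999959e+02 -2.95139456e-02  5.89922607e+00] [-0.27985269 -0.72038314 -2.03863825] [-0.00697672 -0.12133899 -0.04238252] 25.81623033653739
8.1 [562.42279227  78.65679695  87.2017761 ] [-1.79999414e+02 -3.53797396e-02  5.89908433e+00] [-1.06453456  0.44870346 -1.60272584] [-0.07761695 -0.107354    0.02922002] 25.647644907306
8.15 [562.40697273  78.68186927  87.21856613] [-1.79997737e+02 -3.68788113e-02  5.90199640e+00] [ 0.59431296  0.0302265  -1.28308591] [ 0.03423701 -0.12854859  0.01343022] 26.309570547946237
```

View pics/c10.png

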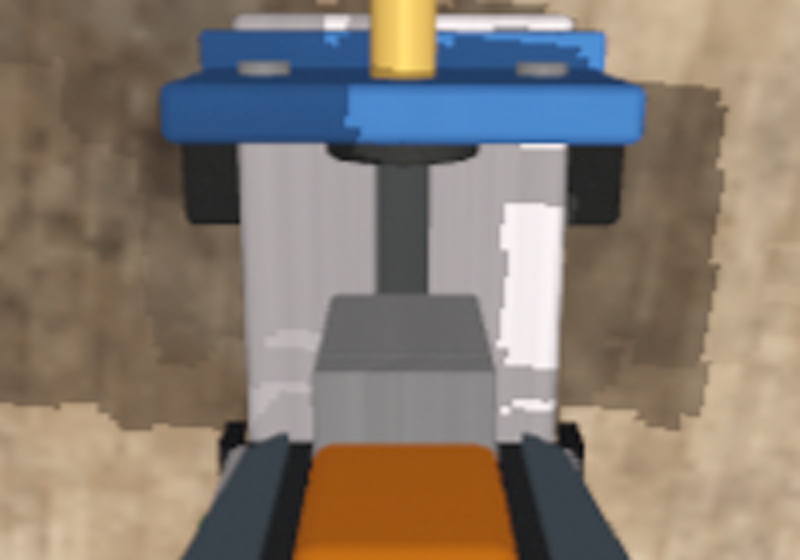

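Emit:
drive_tool(motion=[[[-0.0002,0.002,0],[0,0,0]],[[-0.0002,0.002,0],[0,0,0]],[[-0.0002,0.002,0],[0,0,0]],[[-0.0002,0.002,0],[0,0,0]],[[-0.0002,0.002,0],[0,0,0]],[[-0.0002,0.002,0],[0,0,0]],[[-0.0002,0.002,0],[0,0,0]],[[-0.0002,0.002,0],[0,0,0]],[[-0.0002,0.002,0],[0,0,0]],[[-0.0002,0.002,0],[0,0,0]]])

```text
time_s: 9.03
ee_pos: [560.5, 96.1, 87.0]
ee_rot: [179.7, -0.0, 6.0]
force: [0.7, -8.9, -2.0]
gripper_width: 25.8
```

```bash
python3 - <<'E'
from h import *
for i in range(3):
  s=env.state();print(s['time_s'],s['ee_pos'],s['ee_rot'],s['force'],s['torque'],s['gripper_width']); im=snap('wrist','w8.png')
c=cv2.resize(im[100:260,220:420],None,fx=4,fy=3.5,interpolation=cv2.INTER_CUBIC)[:,:,::-1]; cv2.imwrite('pics/c11.png',c)
E
```

```text
9.0333 [560.53922495  96.08491025  87.0430209 ] [ 1.79703143e+02 -1.13639480e-02  5.99520463e+00] [ 0.73289282 -8.9308068  -2.0482343 ] [-1.82491955 -0.32847047 -0.01045859] 25.840592735925934
9.0833 [560.50676788  96.44682014  87.02040148] [ 1.79720761e+02 -1.01184852e-02  5.99839998e+00] [ 0.55534302 -7.38077316 -0.93026889] [-1.78565778 -0.32422282  0.00409547] 25.425744707925897
9.1333 [560.45859692  96.45620509  87.00783492] [ 1.79733647e+02 -4.18775457e-03  6.00079198e+00] [ 0.64598049 -8.00837096 -2.17926068] [-1.61583867 -0.32984826 -0.07614877] 25.53028099219861
```

View pics/c11.png

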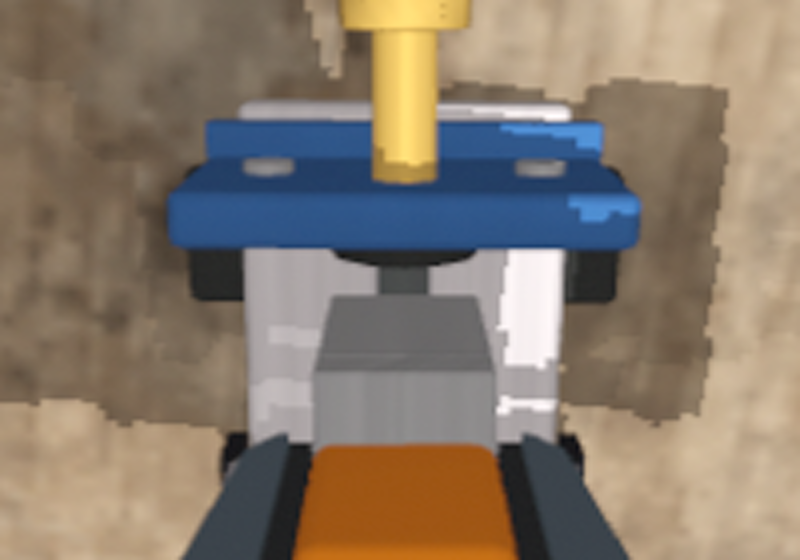

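Emit:
drive_tool(motion=[[[-0.0001,0.001,0],[0,0,0]],[[-0.0001,0.001,0],[0,0,0]],[[-0.0001,0.0008,0],[0,0,0]],[[-0.0001,0.0008,0],[0,0,0]],[[-0.0001,0.0008,0],[0,0,0]],[[-0.0001,0.0008,0],[0,0,0]],[[-0.0001,0.0008,0],[0,0,0]],[[-0.0001,0.0008,0],[0,0,0]],[[0,0.0006,0],[0,0,0]],[[0,0.0006,0],[0,0,0]]])

```text
time_s: 10.02
ee_pos: [559.7, 104.0, 87.0]
ee_rot: [179.7, -0.0, 6.0]
force: [1.0, -8.9, -1.4]
gripper_width: 25.5
```

```bash
python3 - <<'E'
from h import *
for i in range(2):
  s=env.state();print(s['time_s'],s['ee_pos'],s['ee_rot'],s['force'],s['torque'],s['gripper_width']); im=snap('wrist','w9.png')
c=cv2.resize(im[120:220,260:380],None,fx=6,fy=6,interpolation=cv2.INTER_CUBIC)[:,:,::-1]; cv2.imwrite('pics/c12.png',c)
E
```

```text
10.0167 [559.73730492 104.03501699  87.01585759] [ 1.79704042e+02 -8.10203622e-03  5.99513676e+00] [ 0.96465391 -8.85703514 -1.41375246] [-1.79086734 -0.34185711 -0.03518459] 25.548928652274526
10.0667 [559.7332754  104.15773033  87.01459215] [ 1.79710312e+02 -7.56797750e-03  5.99581869e+00] [ 1.45077911 -7.74759799 -1.89144813] [-1.77528791 -0.33141808 -0.06313826] 25.958270283860912
```

View pics/c12.png

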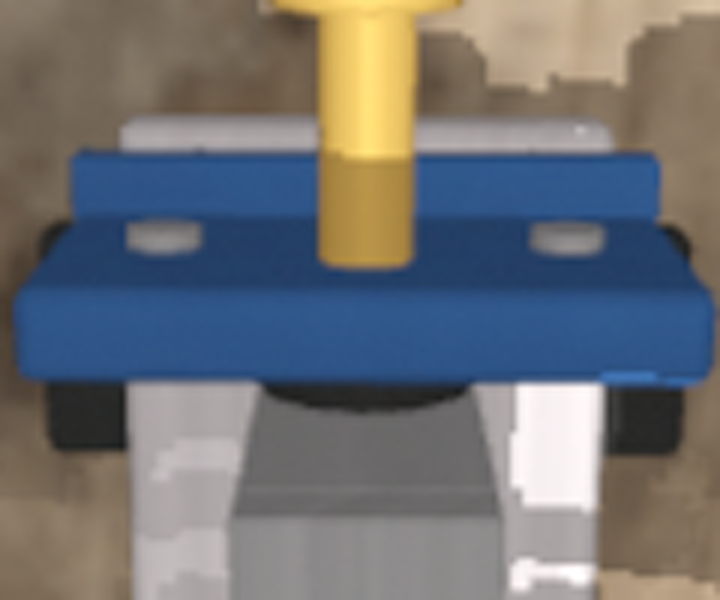

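Emit:
drive_tool(motion=[[[0,0.0003,0],[0,0,0]],[[0,0.0003,0],[0,0,0]],[[0,0.0003,0],[0,0,0]],[[0,0.0003,0],[0,0,0]],[[-0.0001,0.0003,0],[0,0,0]],[[0,0.0003,0],[0,0,0]],[[0,0.0003,0],[0,0,0]],[[0,0.0003,0],[0,0,0]],[[-0.0001,0.0003,0],[0,0,0]],[[0,0.0003,0],[0,0,0]]])

```text
time_s: 10.95
ee_pos: [559.5, 107.0, 87.0]
ee_rot: [179.7, 0.0, 6.0]
force: [1.4, -8.7, -1.8]
gripper_width: 25.6
```

Emit:
drive_tool(motion=[[[0,0.0002,0],[0,0,0]],[[0,0.0002,0],[0,0,0]],[[0,0.0002,0],[0,0,0]],[[0,0.0002,0],[0,0,0]],[[-0.0001,0.0002,0],[0,0,0]],[[0,0.0002,0],[0,0,0]],[[0,0.0002,0],[0,0,0]],[[0,0.0002,0],[0,0,0]],[[-0.0001,0.0002,0],[0,0,0]],[[0,0.0002,0],[0,0,0]]])

```text
time_s: 11.78
ee_pos: [559.3, 108.3, 87.0]
ee_rot: [179.6, 0.0, 6.0]
force: [0.6, -10.9, -1.0]
gripper_width: 25.9
```

```bash
python3 - <<'E'
from h import *
s=env.state();print(s['time_s'],s['ee_pos'],s['ee_rot'],s['force'],s['torque'],s['gripper_width']); im=snap('wrist','w10.png')
c=cv2.resize(im[120:220,260:380],None,fx=6,fy=6,interpolation=cv2.INTER_CUBIC)[:,:,::-1]; cv2.imwrite('pics/c13.png',c)
E
```

```text
11.7833 [559.32331349 108.30710265  86.98830679] [1.79623632e+02 5.47263067e-03 6.02248601e+00] [  0.57901572 -10.87984446  -0.99928884] [-2.3081391  -0.36235316 -0.09477943] 25.883624383495057
```

View pics/c13.png

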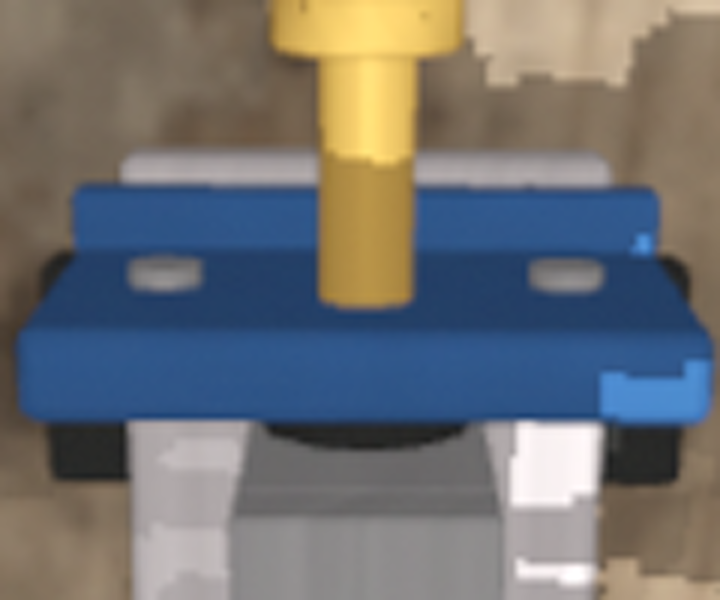

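Emit:
drive_tool(motion=[[[0,0.0002,0],[0,0,0]],[[0,0.0002,0],[0,0,0]],[[0,0.0001,0],[0,0,0]],[[0,0,0],[0,0,0]],[[0,0,0],[0,0,0]],[[0,0,0],[0,0,0]],[[0,0,0],[0,0,0]],[[0,0,0],[0,0,0]],[[0,0,0],[0,0,0]],[[0,0,0],[0,0,0]]])

```text
time_s: 12.67
ee_pos: [559.3, 108.3, 87.0]
ee_rot: [179.6, 0.0, 6.0]
force: [2.1, -12.0, -0.9]
gripper_width: 25.9
```

```bash
python3 - <<'E'
from h import *
for i in range(3):
  s=env.state();print(s['time_s'],s['ee_pos'],s['ee_rot'],s['force'],s['torque']); env.grab_frame('wrist')
E
```

```text
12.6667 [559.31788182 108.3406756   86.96959172] [1.79583622e+02 1.44694735e-02 6.02710777e+00] [  2.06761012 -12.03042541  -0.93896424] [-2.48384322 -0.44086272 -0.0743957 ]
12.7167 [559.30697946 108.34182669  86.9700341 ] [1.79584613e+02 1.70093654e-02 6.02586375e+00] [  0.56323364 -12.93677355  -1.41946065] [-2.52474223 -0.4327147  -0.07673535]
12.7667 [559.31935098 108.33405304  86.96786278] [1.79582926e+02 1.45615599e-02 6.02784615e+00] [  1.19736976 -11.80723025  -2.15324498] [-2.47543411 -0.37664692 -0.07198346]
```

```bash
python3 - <<'E'
from h import *
# reconstruct camera pose for w4 : same orientation, offset from TCP
f,cx,cy,T=K('wrist'); s=env.state(); 
from scipy.spatial.transform import Rotation as R
def tm(p,r):
    M=np.eye(4);M[:3,:3]=R.from_euler('xyz',r,degrees=True).as_matrix();M[:3,3]=p;return M
X=np.linalg.inv(tm(s['ee_pos'],s['ee_rot']))@T
k=(f,cx,cy,tm([569.2,-.4,143],[180,0,5.9])@X)
np.save('X.npy',X)
for n,v in (('gF',105+88/6),('gB',105+157/6),('yF',105+487/6),('yB',105+557/6)):
  p=unproj('wrist',322,v,68,k); r=p[:2]-[569.2,-.4]; a=np.radians(5.85); print(n,p.round(1),'lat %.1f along %.1f'%(r@[np.cos(a),np.sin(a)],r@[-np.sin(a),np.cos(a)]))
E
```

```text
gF [562.9  68.3  68. ] lat 0.7 along 69.0
gB [563.7  60.1  68. ] lat 0.7 along 60.7
yF [568.1  18.3  68. ] lat 0.8 along 18.7
yB [569.1   8.8  68. ] lat 0.9 along 9.2
```

Emit:
drive_tool(motion=[[[0.0003,-0.003,0],[0,0,0]],[[0.0003,-0.003,0],[0,0,0]],[[0.0003,-0.003,0],[0,0,0]],[[0,0,0],[0,0,0]],[[0,0,0],[0,0,0]],[[0,0,0.005],[0,0,0]],[[0,0,0.01],[0,0,0]],[[0,0,0.015],[0,0,0]],[[0,0,0.015],[0,0,0]],[[0,0,0.005],[0,0,0]]])

```text
time_s: 13.65
ee_pos: [561.5, 103.7, 140.1]
ee_rot: [-180.0, -0.3, 5.9]
force: [1.4, 0.4, -0.2]
gripper_width: 25.5
```

Emit:
drive_tool(motion=[[[0.0018,-0.019,0],[0,0,0]],[[0.0018,-0.019,0],[0,0,0]],[[0.0018,-0.019,0],[0,0,0]],[[0.0018,-0.019,0],[0,0,0]],[[0,0,0],[0,0,0]],[[0,0,0],[0,0,0]],[[0,0,0],[0,0,0]],[[0,0,0],[0,0,0]],[[0,0,0],[0,0,0]],[[0,0,0],[0,0,0]]])

```text
time_s: 14.48
ee_pos: [567.0, 27.8, 137.0]
ee_rot: [-180.0, -0.0, 6.0]
force: [-0.7, 0.3, -2.8]
gripper_width: 26.1
```

```bash
cat >> h.py <<'E'
def show(f,crop,fx,fy):
    import time
    s=env.state();print(s['time_s'],s['ee_pos'].round(2),s['ee_rot'].round(2),s['force'].round(2),s['torque'].round(2),s['gripper_width']); k=K('wrist'); im=snap('wrist',f+'.png')
    a,b,c,d=crop
    cv2.imwrite('pics/'+f+'c.png',cv2.resize(im[a:b,c:d],None,fx=fx,fy=fy,interpolation=cv2.INTER_CUBIC)[:,:,::-1])
    return s,k
def al(k,t,pts,yaw=5.85):
    a=np.radians(yaw)
    for n,u,v,z in pts:
        p=unproj('wrist',u,v,z,k); r=p[:2]-t[:2]; print(n,p.round(1),'lat %.1f along %.1f'%(r@[np.cos(a),np.sin(a)],r@[-np.sin(a),np.cos(a)]))
E
python3 - <<'E'
from h import *
show('w11',(100,260,220,420),4,3.5)
E
```

```text
14.4833 [567.04  27.83 136.98] [-179.99   -0.      5.96] [-0.66  0.29 -2.83] [-0.01 -0.11  0.  ] 26.08264604114821
```

View pics/w11c.png

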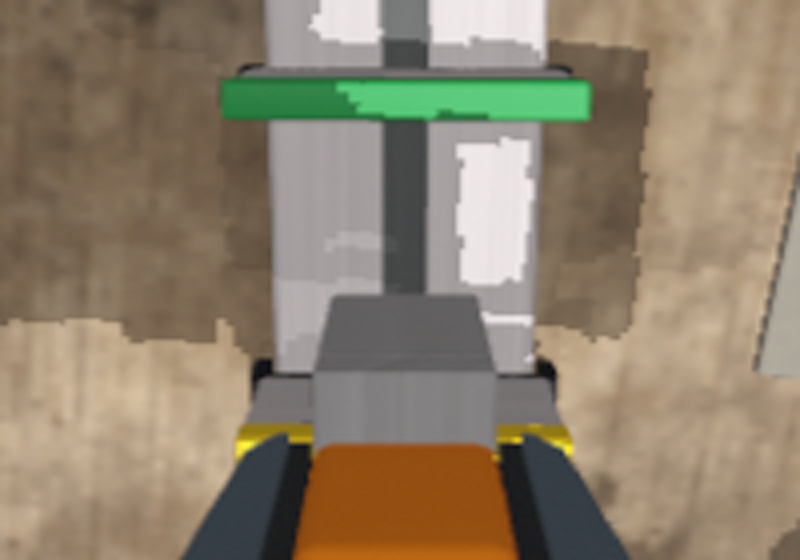

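```bash
python3 - <<'E'
from h import *
k=K('wrist'); t=env.state()['ee_pos']; u=t[2]-53
R=lambda x,y,z:(220+x/4,100+y/3.5,z)
al(k,t,[('gF',*R(405,80,68)),('gB',*R(405,120,68)),('yF',*R(405,426,68)),('yB',*R(405,456,68)),('noseb',*R(405,296,u)),('noset',*R(405,370,u+51)),('yL',*R(240,426,68)),('yR',*R(572,426,68)),('nL',*R(330,296,u)),('nR',*R(480,296,u))])
E
```

```text
gF [560.3  94.5  68. ] lat 0.1 along 67.1
gB [561.2  86.5  68. ] lat 0.1 along 59.1
yF [568.2  19.2  68. ] lat 0.3 along -8.6
yB [569.  12.  68.] lat 0.3 along -15.8
noseb [564.6  53.3  84. ] lat 0.2 along 25.7
noset [564.5  54.4 135. ] lat 0.2 along 26.8
yL [536.   15.9  68. ] lat -32.1 along -8.6
yR [600.8  22.7  68. ] lat 33.0 along -8.5
nL [551.5  51.9  84. ] lat -13.1 along 25.6
nR [577.8  54.7  84. ] lat 13.5 along 25.7
```

Emit:
drive_tool(motion=[[[0,0,-0.006],[0,0,0]],[[0,0,-0.006],[0,0,0]],[[0,0,-0.006],[0,0,0]],[[0,0,-0.006],[0,0,0]],[[0,0,-0.006],[0,0,0]],[[0,0,-0.006],[0,0,0]],[[0,0,-0.006],[0,0,0]],[[0,0,-0.005],[0,0,0]],[[0,0,-0.003],[0,0,0]],[[0,0,0],[0,0,0]]])

```text
time_s: 15.37
ee_pos: [566.6, 27.1, 86.1]
ee_rot: [-180.0, 0.1, 5.9]
force: [0.0, -0.4, -3.2]
gripper_width: 26.2
```

Emit:
drive_tool(motion=[[[-0.0002,0.002,0],[0,0,0]],[[-0.0002,0.002,0],[0,0,0]],[[-0.0002,0.002,0],[0,0,0]],[[-0.0002,0.002,0],[0,0,0]],[[-0.0002,0.002,0],[0,0,0]],[[-0.0002,0.002,0],[0,0,0]],[[-0.0002,0.002,0],[0,0,0]],[[-0.0002,0.002,0],[0,0,0]],[[-0.0002,0.002,0],[0,0,0]],[[-0.0002,0.002,0],[0,0,0]]])

```text
time_s: 16.2
ee_pos: [565.5, 44.8, 87.0]
ee_rot: [179.7, -0.0, 6.0]
force: [1.0, -7.7, -4.2]
gripper_width: 26.1
```

```bash
python3 - <<'E'
from h import *
show('w12',(100,260,220,420),4,3.5)
s=env.state(); print(s['ee_pos'],s['force'],s['torque'])
E
```

```text
16.2 [565.52  44.84  87.03] [ 1.7973e+02 -3.0000e-02  5.9900e+00] [ 0.97 -7.7  -4.16] [-1.68 -0.33 -0.08] 26.069980813284854
[565.4864415   45.20575506  87.05950489] [ 2.11147564 -6.51933091 -4.9138092 ] [-1.58086662 -0.37672442 -0.10827436]
```

View pics/w12c.png

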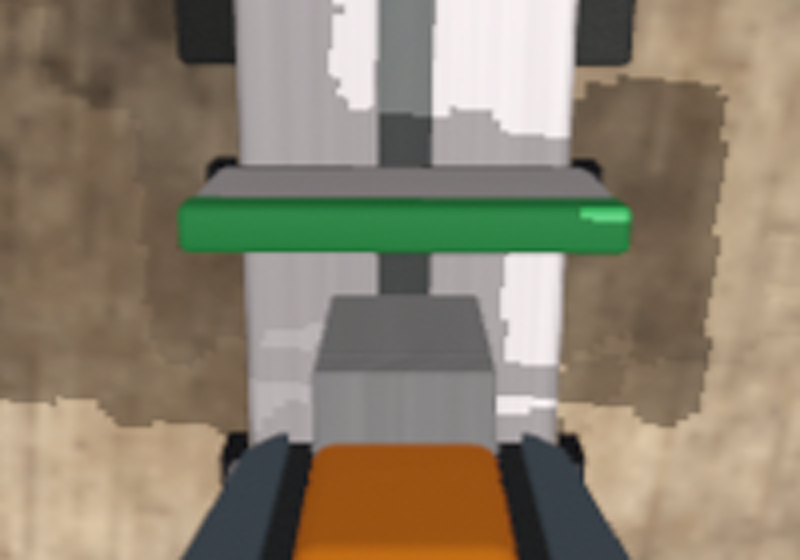

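```bash
python3 - <<'E'
from h import *
k=K('wrist'); t=env.state()['ee_pos']; u=t[2]-53
R=lambda x,y,z:(220+x/4,100+y/3.5,z)
al(k,t,[('gF',*R(405,200,68)),('gB',*R(405,252,68)),('noseb',*R(405,296,u)),('noset',*R(405,370,u+51))])
E
```

```text
gF [560.4  95.9  68. ] lat 0.1 along 51.0
gB [561.3  87.1  68. ] lat 0.1 along 42.1
noseb [563.1  70.6  34.1] lat 0.2 along 25.5
noset [562.9  71.9  85.1] lat 0.1 along 26.8
```

Emit:
drive_tool(motion=[[[-0.0001,0.0012,0],[0,0,0]],[[-0.0001,0.0012,0],[0,0,0]],[[-0.0001,0.0012,0],[0,0,0]],[[-0.0001,0.0012,0],[0,0,0]],[[-0.0001,0.0012,0],[0,0,0]],[[-0.0001,0.0012,0],[0,0,0]],[[-0.0001,0.0012,0],[0,0,0]],[[-0.0001,0.0012,0],[0,0,0]],[[-0.0001,0.0009,0],[0,0,0]],[[-0.0001,0.0005,0],[0,0,0]]])

```text
time_s: 17.08
ee_pos: [564.4, 55.9, 87.1]
ee_rot: [179.7, -0.0, 6.0]
force: [0.9, -8.3, -3.2]
gripper_width: 25.7
```

Emit:
drive_tool(motion=[[[0,0.0003,0],[0,0,0]],[[-0.0001,0.0003,0],[0,0,0]],[[0,0.0003,0],[0,0,0]],[[0,0.0002,0],[0,0,0]],[[0,0.0002,0],[0,0,0]],[[-0.0001,0.0002,0],[0,0,0]],[[0,0.0002,0],[0,0,0]],[[0,0.0002,0],[0,0,0]],[[0,0.0002,0],[0,0,0]],[[0,0.0002,0],[0,0,0]]])

```text
time_s: 17.92
ee_pos: [564.2, 58.1, 87.0]
ee_rot: [179.7, -0.0, 6.0]
force: [1.4, -9.0, -4.3]
gripper_width: 25.7
```

```bash
python3 - <<'E'
from h import *
show('w13',(100,260,220,420),4,3.5)
s=env.state(); print(s['ee_pos'],s['force'],s['torque'])
E
```

```text
17.9167 [564.24  58.06  87.04] [ 1.7973e+02 -2.0000e-02  5.9900e+00] [ 1.36 -8.97 -4.32] [-1.66 -0.27 -0.01] 25.723272584192074
[564.21606815  58.10470672  87.03836524] [ 0.3894364  -8.47597862 -3.49170877] [-1.60005134 -0.2921386  -0.06179558]
```

View pics/w13c.png

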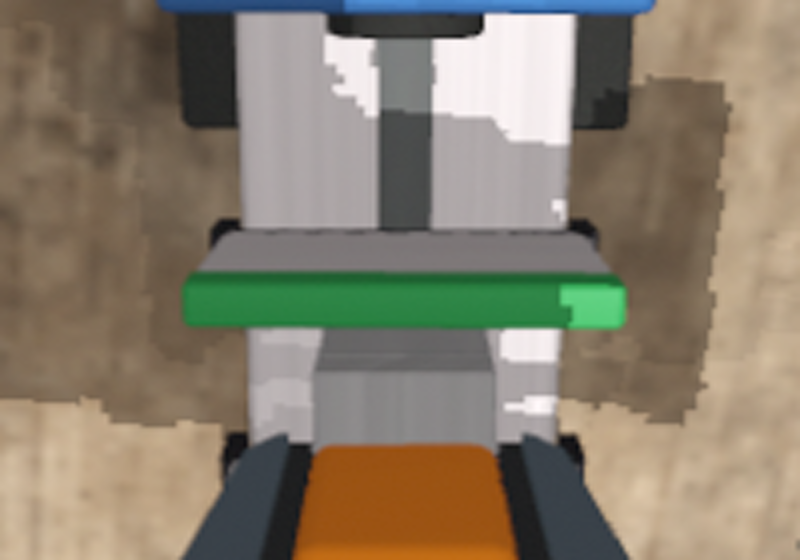

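Emit:
drive_tool(motion=[[[0,0.0002,0],[0,0,0]],[[-0.0001,0.0002,0],[0,0,0]],[[0,0.0002,0],[0,0,0]],[[0,0.0002,0],[0,0,0]],[[0,0.0002,0],[0,0,0]],[[-0.0001,0.0002,0],[0,0,0]],[[0,0.0002,0],[0,0,0]],[[0,0.0002,0],[0,0,0]],[[0,0.0001,0],[0,0,0]],[[0,0.0001,0],[0,0,0]]])

```text
time_s: 18.8
ee_pos: [564.0, 59.9, 87.0]
ee_rot: [179.7, -0.0, 6.0]
force: [2.1, -8.5, -3.5]
gripper_width: 25.6
```

```bash
python3 - <<'E'
from h import *
s=env.state(); print(s['ee_pos'],s['ee_rot'],s['force'],s['torque'])
E
```

```text
[564.03038298  59.86610835  87.04936667] [ 1.79729890e+02 -2.07566773e-02  5.98793413e+00] [ 2.13271331 -8.49216749 -3.46712036] [-1.7173243  -0.33339788 -0.00702152]
```

Emit:
drive_tool(motion=[[[0,0.0001,0],[0,0,0]],[[0,0.0001,0],[0,0,0]],[[-0.0001,0.0001,0],[0,0,0]],[[0,0.0001,0],[0,0,0]],[[0,0.0001,0],[0,0,0]],[[0,0.0001,0],[0,0,0]],[[0,0.0001,0],[0,0,0]],[[0,0.0001,0],[0,0,0]],[[0,0.0001,0],[0,0,0]],[[0,0.0001,0],[0,0,0]]])

```text
time_s: 19.63
ee_pos: [564.0, 60.4, 87.0]
ee_rot: [179.7, -0.0, 6.0]
force: [0.3, -9.4, -4.2]
gripper_width: 26.0
```

```bash
python3 - <<'E'
from h import *
s=env.state(); print(s['ee_pos'],s['ee_rot'],s['force'],s['torque'])
E
```

```text
[563.961436    60.38358992  87.0320646 ] [ 1.79679502e+02 -1.75884351e-02  5.99997591e+00] [ 0.34476167 -9.4484457  -4.22614514] [-1.98976388 -0.36278302 -0.03133771]
```

Emit:
drive_tool(motion=[[[0,0.0001,0],[0,0,0]],[[0,0.0001,0],[0,0,0]],[[0,0.0001,0],[0,0,0]],[[0,0.0001,0],[0,0,0]],[[0,0,0],[0,0,0]],[[0,0,0],[0,0,0]],[[0,0,0],[0,0,0]],[[0,0,0],[0,0,0]],[[0,0,0],[0,0,0]],[[0,0,0],[0,0,0]]])

```text
time_s: 20.47
ee_pos: [564.0, 60.4, 87.0]
ee_rot: [179.6, -0.0, 6.0]
force: [0.6, -10.3, -4.2]
gripper_width: 25.9
```

```bash
python3 - <<'E'
from h import *
for i in range(3):
  s=env.state(); print(s['ee_pos'],s['ee_rot'],s['force'],s['torque']); env.grab_frame('wrist')
E
```

```text
[563.96637751  60.39753173  87.01482303] [ 1.79646799e+02 -1.28777755e-02  6.00394543e+00] [  0.60012369 -10.3101266   -4.19024082] [-2.10743315 -0.31511767 -0.1019645 ]
[563.96563772  60.42128029  87.00993888] [ 1.79645360e+02 -1.21494646e-02  6.00785647e+00] [  0.88545674 -11.19413607  -3.76322541] [-2.08716985 -0.32026768 -0.0597513 ]
[563.97148074  60.43796175  87.03529681] [ 1.79647091e+02 -1.65082516e-02  6.00903429e+00] [  0.97489128 -10.81352711  -4.45235434] [-2.1778607  -0.37234085 -0.07673125]
```

Emit:
drive_tool(motion=[[[0,0.0001,0],[0,0,0]],[[0,0.0001,0],[0,0,0]],[[0,0,0],[0,0,0]],[[0,0,0],[0,0,0]],[[0,0,0],[0,0,0]],[[0,0,0],[0,0,0]],[[0,0,0],[0,0,0]],[[0,0,0],[0,0,0]],[[0,0,0],[0,0,0]],[[0,0,0],[0,0,0]]])

```text
time_s: 21.45
ee_pos: [564.0, 60.4, 87.0]
ee_rot: [179.6, -0.0, 6.0]
force: [1.1, -12.7, -3.9]
gripper_width: 25.8
```

```bash
python3 - <<'E'
from h import *
for i in range(2):
  s=env.state(); print(s['ee_pos'],s['ee_rot'],s['force'],s['torque']); env.grab_frame('wrist')
E
```

```text
[563.95589468  60.44140755  87.00779343] [ 1.79629334e+02 -1.05439179e-02  6.00883108e+00] [  1.05404399 -12.69083997  -3.87713054] [-2.22373574 -0.40578036 -0.06313674]
[563.97544844  60.45114361  87.04631474] [ 1.79628739e+02 -1.39060774e-02  6.01305828e+00] [  1.01286094 -11.64065697  -4.03105885] [-2.22831802 -0.33714435 -0.05796903]
```

Emit:
drive_tool(motion=[[[0.0003,-0.003,0],[0,0,0]],[[0.0002,-0.003,0],[0,0,0]],[[0.0002,-0.0025,0],[0,0,0]],[[0,0,0],[0,0,0]],[[0,0,0],[0,0,0]],[[0,0,0.005],[0,0,0]],[[0,0,0.01],[0,0,0]],[[0,0,0.015],[0,0,0]],[[0,0,0.015],[0,0,0]],[[0,0,0.005],[0,0,0]]])

```text
time_s: 22.38
ee_pos: [565.9, 55.7, 140.1]
ee_rot: [180.0, -0.3, 5.9]
force: [-0.3, 0.4, -1.2]
gripper_width: 25.9
```

Emit:
drive_tool(motion=[[[0.002,-0.0203,0],[0,0,0]],[[0.002,-0.0203,0],[0,0,0]],[[0.002,-0.0203,0],[0,0,0]],[[0.002,-0.0203,0],[0,0,0]],[[0.002,-0.0203,0],[0,0,0]],[[0,0,0],[0,0,0]],[[0,0,0],[0,0,0]],[[0,0,0],[0,0,0]],[[0,0,0],[0,0,0]],[[0,0,0],[0,0,0]]])

```text
time_s: 23.22
ee_pos: [574.2, -45.3, 137.0]
ee_rot: [-180.0, -0.0, 6.0]
force: [0.2, -0.2, -1.3]
gripper_width: 25.8
```

```bash
python3 - <<'E'
from h import *
show('w14',(100,260,220,420),4,3.5)
E
```

```text
23.2167 [574.22 -45.29 137.05] [-1.7999e+02 -1.0000e-02  5.9700e+00] [ 0.19 -0.2  -1.32] [ 0.04 -0.14  0.01] 25.793071976459814
```

View pics/w14c.png

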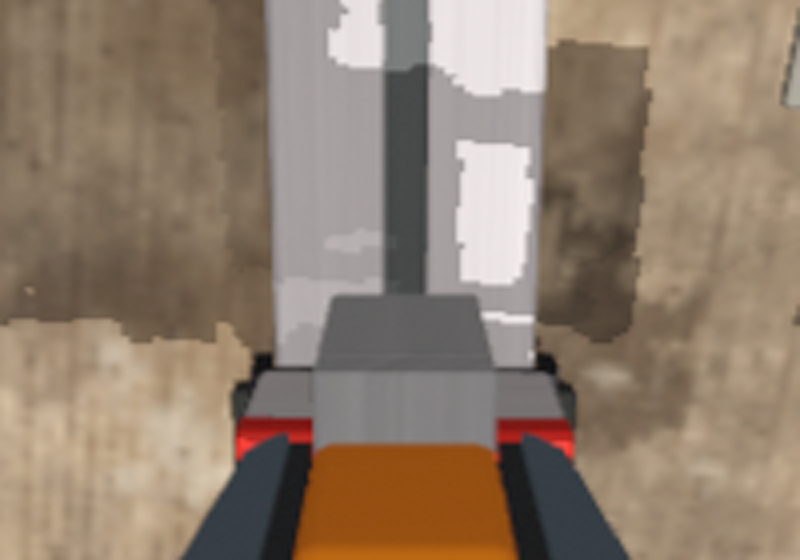

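Emit:
drive_tool(motion=[[[-0.0002,0.002,0],[0,0,0]],[[0,0,-0.006],[0,0,0]],[[0,0,-0.006],[0,0,0]],[[0,0,-0.006],[0,0,0]],[[0,0,-0.006],[0,0,0]],[[0,0,-0.007],[0,0,0]],[[0,0,-0.008],[0,0,0]],[[0,0,-0.006],[0,0,0]],[[0,0,-0.004],[0,0,0]],[[0,0,-0.001],[0,0,0]]])

```text
time_s: 24.1
ee_pos: [573.6, -44.2, 85.8]
ee_rot: [-180.0, 0.1, 5.9]
force: [-0.6, -0.6, -2.4]
gripper_width: 25.8
```

Emit:
drive_tool(motion=[[[0,0,0],[0,0,0]],[[-0.0002,0.002,0],[0,0,0]],[[-0.0002,0.002,0],[0,0,0]],[[-0.0002,0.002,0],[0,0,0]],[[-0.0002,0.002,0],[0,0,0]],[[-0.0003,0.003,0],[0,0,0]],[[-0.0003,0.003,0],[0,0,0]],[[-0.0003,0.003,0],[0,0,0]],[[-0.0003,0.003,0],[0,0,0]],[[-0.0003,0.003,0],[0,0,0]]])

```text
time_s: 24.93
ee_pos: [572.3, -23.4, 87.2]
ee_rot: [179.7, -0.1, 6.0]
force: [0.8, -7.5, -3.6]
gripper_width: 25.7
```

```bash
python3 - <<'E'
from h import *
show('w15',(100,260,220,420),4,3.5)
s=env.state(); print(s['ee_pos'],s['force'],s['torque'])
E
```

```text
24.9333 [572.34 -23.36  87.2 ] [ 1.7973e+02 -6.0000e-02  5.9800e+00] [ 0.77 -7.49 -3.57] [-1.63 -0.28 -0.07] 25.677082238432657
[572.28633106 -22.79219247  87.23029585] [ 0.99294151 -7.10792912 -3.73758858] [-1.45810531 -0.29024933 -0.13504307]
```

View pics/w15c.png

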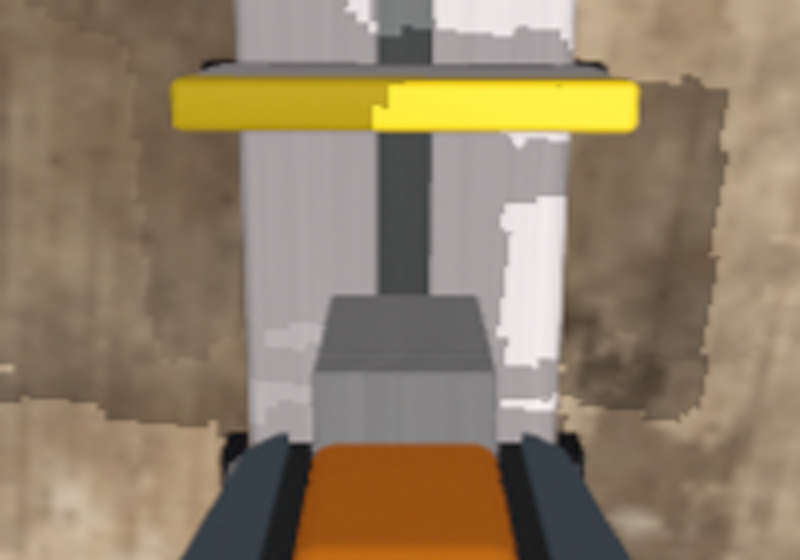

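Emit:
drive_tool(motion=[[[-0.0002,0.002,0],[0,0,0]],[[-0.0002,0.002,0],[0,0,0]],[[-0.0002,0.002,0],[0,0,0]],[[-0.0002,0.002,0],[0,0,0]],[[-0.0002,0.002,0],[0,0,0]],[[-0.0002,0.002,0],[0,0,0]],[[-0.0002,0.002,0],[0,0,0]],[[-0.0002,0.002,0],[0,0,0]],[[-0.0002,0.002,0],[0,0,0]],[[-0.0002,0.002,0],[0,0,0]]])

```text
time_s: 25.82
ee_pos: [570.3, -3.3, 87.2]
ee_rot: [179.7, -0.1, 6.0]
force: [1.7, -7.7, -3.8]
gripper_width: 26.1
```

Emit:
drive_tool(motion=[[[-0.0001,0.0015,0],[0,0,0]],[[-0.0002,0.0015,0],[0,0,0]],[[-0.0001,0.0012,0],[0,0,0]],[[-0.0001,0.0012,0],[0,0,0]],[[-0.0001,0.0012,0],[0,0,0]],[[-0.0001,0.0012,0],[0,0,0]],[[-0.0001,0.0012,0],[0,0,0]],[[-0.0001,0.0008,0],[0,0,0]],[[-0.0001,0.0006,0],[0,0,0]],[[-0.0001,0.0006,0],[0,0,0]]])

```text
time_s: 26.65
ee_pos: [569.2, 7.6, 87.2]
ee_rot: [179.7, -0.1, 6.0]
force: [1.9, -7.1, -3.8]
gripper_width: 25.7
```

```bash
python3 - <<'E'
from h import *
show('w16',(100,260,220,420),4,3.5)
s=env.state(); print(s['ee_pos'],s['ee_rot'],s['force'],s['torque'])
E
```

```text
26.65 [569.23   7.63  87.21] [ 1.7974e+02 -6.0000e-02  5.9800e+00] [ 1.92 -7.08 -3.8 ] [-1.55 -0.27 -0.08] 25.706258649247285
[569.23677078   7.74296299  87.24544404] [ 1.79745389e+02 -6.53334417e-02  5.98505004e+00] [ 0.04434868 -6.81673683 -3.96835276] [-1.58421613 -0.36086418 -0.08776816]
```

View pics/w16c.png

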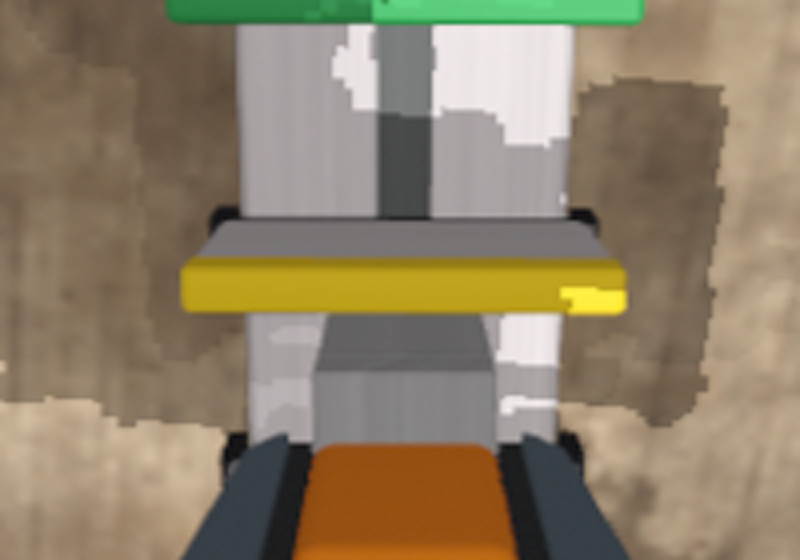

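Emit:
drive_tool(motion=[[[0,0.0004,0],[0,0,0]],[[-0.0001,0.0004,0],[0,0,0]],[[0,0.0004,0],[0,0,0]],[[0,0.0004,0],[0,0,0]],[[-0.0001,0.0004,0],[0,0,0]],[[0,0.0003,0],[0,0,0]],[[0,0.0002,0],[0,0,0]],[[-0.0001,0.0002,0],[0,0,0]],[[0,0.0002,0],[0,0,0]],[[0,0.0002,0],[0,0,0]]])

```text
time_s: 27.53
ee_pos: [568.9, 10.7, 87.2]
ee_rot: [179.7, -0.1, 6.0]
force: [0.5, -7.3, -4.5]
gripper_width: 25.7
```

```bash
python3 - <<'E'
from h import *
s=env.state(); print(s['ee_pos'],s['ee_rot'],s['force'],s['torque'])
E
```

```text
[568.94784444  10.72084266  87.19317947] [ 1.79743359e+02 -5.91234319e-02  5.98101586e+00] [ 0.51679848 -7.27474779 -4.47993373] [-1.5520003  -0.30724951 -0.03966243]
```

Command 13.0, lag about 2.3. Creep 1.4 mm.

Emit:
drive_tool(motion=[[[0,0.0002,0],[0,0,0]],[[-0.0001,0.0002,0],[0,0,0]],[[0,0.0002,0],[0,0,0]],[[0,0.0002,0],[0,0,0]],[[0,0.0001,0],[0,0,0]],[[0,0.0001,0],[0,0,0]],[[0,0.0001,0],[0,0,0]],[[-0.0001,0.0001,0],[0,0,0]],[[0,0.0001,0],[0,0,0]],[[0,0.0001,0],[0,0,0]]])

```text
time_s: 28.37
ee_pos: [568.8, 12.1, 87.2]
ee_rot: [179.7, -0.1, 6.0]
force: [1.6, -7.1, -3.5]
gripper_width: 26.2
```

```bash
python3 - <<'E'
from h import *
s=env.state(); print(s['ee_pos'],s['ee_rot'],s['force'],s['torque'])
E
```

```text
[568.76481724  12.09827971  87.21136847] [ 1.79741262e+02 -6.44214751e-02  5.98095354e+00] [ 1.6230598  -7.12048533 -3.47305397] [-1.50943626 -0.32890029 -0.0269013 ]
```

Emit:
drive_tool(motion=[[[0,0.0001,0],[0,0,0]],[[0,0.0001,0],[0,0,0]],[[-0.0001,0.0001,0],[0,0,0]],[[0,0.0001,0],[0,0,0]],[[0,0.0001,0],[0,0,0]],[[0,0.0001,0],[0,0,0]],[[0,0.0001,0],[0,0,0]],[[0,0.0001,0],[0,0,0]],[[0,0.0001,0],[0,0,0]],[[0,0.0001,0],[0,0,0]]])

```text
time_s: 29.2
ee_pos: [568.7, 12.5, 87.2]
ee_rot: [179.7, -0.1, 6.0]
force: [1.2, -10.6, -3.6]
gripper_width: 25.9
```

```bash
python3 - <<'E'
from h import *
s=env.state(); print(s['ee_pos'],s['ee_rot'],s['force'],s['torque'])
E
```

```text
[568.74832803  12.5381084   87.22715757] [ 1.79681098e+02 -6.72358800e-02  5.99911766e+00] [  1.22457819 -10.55081338  -3.56326294] [-1.94179084 -0.4102054  -0.04607643]
```

Emit:
drive_tool(motion=[[[0,0.0001,0],[0,0,0]],[[0,0.0001,0],[0,0,0]],[[0,0.0001,0],[0,0,0]],[[0,0.0001,0],[0,0,0]],[[0,0,0],[0,0,0]],[[0,0,0],[0,0,0]],[[0,0,0],[0,0,0]],[[0,0,0],[0,0,0]],[[0,0,0],[0,0,0]],[[0,0,0],[0,0,0]]])

```text
time_s: 30.03
ee_pos: [568.8, 12.6, 87.2]
ee_rot: [179.7, -0.1, 6.0]
force: [2.1, -10.2, -3.8]
gripper_width: 25.6
```

```bash
python3 - <<'E'
from h import *
for i in range(3):
  s=env.state(); print(s['ee_pos'],s['ee_rot'],s['force'],s['torque']); env.grab_frame('wrist')
E
```

```text
[568.765071    12.57150624  87.21449513] [ 1.79650448e+02 -6.31898691e-02  6.00214857e+00] [  2.07018659 -10.22369608  -3.78203552] [-2.05593282 -0.33927756 -0.09867606]
[568.72116265  12.57116508  87.18244981] [ 1.79648786e+02 -5.73889184e-02  6.00239680e+00] [  1.38417469 -10.51974854  -3.99201467] [-2.06394634 -0.38678242 -0.06380762]
[568.75368815  12.58695562  87.20218185] [ 1.79649017e+02 -6.25467718e-02  6.00471023e+00] [  1.3349089  -11.02903527  -4.2622793 ] [-2.07101378 -0.39743899 -0.12953571]
```

Emit:
drive_tool(motion=[[[0.0003,-0.003,0],[0,0,0]],[[0.0002,-0.003,0],[0,0,0]],[[0.0002,-0.002,0],[0,0,0]],[[0,0,0],[0,0,0]],[[0,0,0],[0,0,0]],[[0,0,0.005],[0,0,0]],[[0,0,0.01],[0,0,0]],[[0,0,0.015],[0,0,0]],[[0,0,0.02],[0,0,0]],[[0,0,0.01],[0,0,0]]])

```text
time_s: 31.02
ee_pos: [570.2, 8.0, 150.1]
ee_rot: [180.0, -0.3, 5.9]
force: [0.1, -0.1, -1.3]
gripper_width: 26.0
```

Emit:
drive_tool(motion=[[[-0.005,-0.012,0],[0,0,0]],[[-0.013,-0.027,0],[0,0,0]],[[-0.014,-0.028,0],[0,0,0]],[[-0.014,-0.028,0],[0,0,0]],[[-0.014,-0.028,0],[0,0,0]],[[-0.014,-0.028,0],[0,0,0]],[[-0.014,-0.028,0],[0,0,0]],[[-0.012,-0.025,0],[0,0,0]],[[0,0,0],[0,0,0]],[[0,0,0],[0,0,0]]])

```text
time_s: 31.85
ee_pos: [467.3, -197.5, 146.5]
ee_rot: [-180.0, 0.1, 5.7]
force: [0.5, 0.9, -1.9]
gripper_width: 26.5
```

```bash
python3 - <<'E'
from h import *
show('w17',(0,100,380,640),3,3)
snap('top','top1.png')
E
```

```text
31.85 [ 467.34 -197.53  146.5 ] [-1.7997e+02  5.0000e-02  5.7200e+00] [ 0.49  0.93 -1.9 ] [ 0.02 -0.12 -0.02] 26.49162372353235
```

View pics/w17.png

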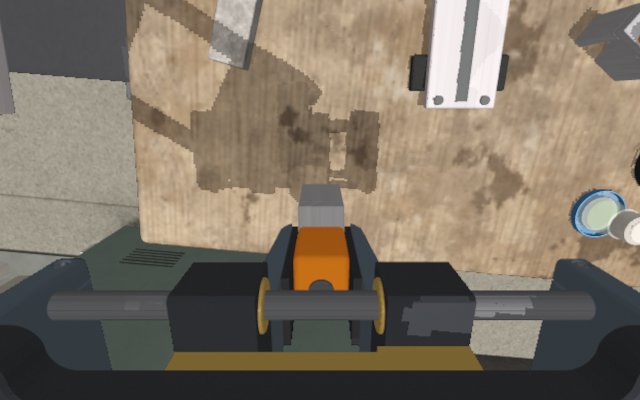

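View pics/top1.png

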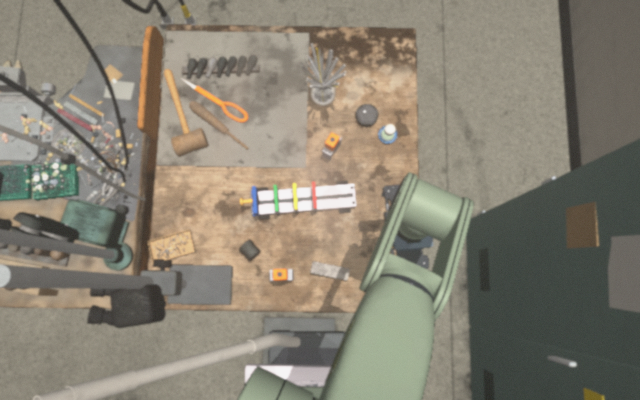

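Emit:
drive_tool(motion=[[[0,0,-0.01],[0,0,0]],[[0,0,-0.02],[0,0,0]],[[0,0,-0.025],[0,0,0]],[[0,0,-0.018],[0,0,0]],[[0,0,-0.01],[0,0,0]],[[0,0,-0.005],[0,0,0]],[[0,0,-0.003],[0,0,0]],[[0,0,-0.001],[0,0,0]],[[0,0,0],[0,0,0]],[[0,0,0],[0,0,0]]])

```text
time_s: 32.78
ee_pos: [469.5, -196.5, 55.8]
ee_rot: [179.9, -0.1, 5.9]
force: [-0.0, 0.1, -0.9]
gripper_width: 25.4
```

Emit:
drive_tool(motion=[[[0,0,-0.0005],[0,0,0]],[[0,0,-0.0005],[0,0,0]],[[0,0,-0.0005],[0,0,0]],[[0,0,-0.0005],[0,0,0]],[[0,0,0],[0,0,0]],[[0,0,0],[0,0,0]],[[0,0,0],[0,0,0]],[[0,0,0],[0,0,0]],[[0,0,0],[0,0,0]],[[0,0,0],[0,0,0]]])

```text
time_s: 33.62
ee_pos: [468.8, -196.3, 53.0]
ee_rot: [180.0, -0.0, 5.9]
force: [-0.3, 0.6, -1.7]
gripper_width: 25.6
```

```bash
python3 - <<'E'
from h import *
for i in range(2):
  s=env.state(); print(s['time_s'],s['ee_pos'],s['ee_rot'],s['force'],s['torque']); env.grab_frame('wrist')
E
```

```text
33.6167 [ 468.8254847  -196.28193489   52.97553134] [ 1.79998865e+02 -6.18087056e-03  5.90182734e+00] [-0.26899513  0.57444314 -1.6651417 ] [-0.00524673 -0.10434152  0.02732372]
33.6667 [ 468.81412249 -196.26906849   52.95849083] [-1.79998126e+02 -4.53797825e-03  5.89964283e+00] [-0.00601287 -0.06749499 -2.70514103] [ 0.01510747 -0.09898047  0.02602044]
```

Emit:
drive_tool(motion=[[[0,0,-0.0003],[0,0,0]],[[0,0,-0.0003],[0,0,0]],[[0,0,-0.0002],[0,0,0]],[[0,0,-0.0002],[0,0,0]],[[0,0,0],[0,0,0]],[[0,0,0],[0,0,0]],[[0,0,0],[0,0,0]],[[0,0,0],[0,0,0]],[[0,0,0],[0,0,0]],[[0,0,0],[0,0,0]]])

```text
time_s: 34.55
ee_pos: [468.8, -196.3, 52.9]
ee_rot: [180.0, -0.0, 5.9]
force: [-1.5, 0.1, 6.2]
gripper_width: 25.6
```

```bash
python3 - <<'E'
from h import *
for i in range(2):
  s=env.state(); print(s['time_s'],s['ee_pos'],s['ee_rot'],s['force'],s['torque']); env.grab_frame('wrist')
E
```

```text
34.55 [ 468.82477513 -196.31749809   52.91491886] [ 1.79989317e+02 -2.31958532e-02  5.90060087e+00] [-1.54833931  0.10617438  6.1893453 ] [0.25064242 0.3614579  0.0899871 ]
34.6 [ 468.83165596 -196.33671375   52.91859763] [ 1.79986747e+02 -2.31494587e-02  5.90276112e+00] [-2.19967099  1.26157938  6.70658055] [0.25642234 0.34639126 0.00854508]
```

Block is on the bench. Release gently, then lift away.

Emit:
drive_tool(motion=[[[0,0,0.0005],[0,0,0]],[[0,0,0],[0,0,0]],[[0,0,0],[0,0,0]],[[0,0,0],[0,0,0]],[[0,0,0],[0,0,0]],[[0,0,0],[0,0,0]],[[0,0,0],[0,0,0]],[[0,0,0],[0,0,0]],[[0,0,0],[0,0,0]],[[0,0,0],[0,0,0]]], claw=0.7)

```text
time_s: 35.48
ee_pos: [468.8, -196.3, 52.5]
ee_rot: [-180.0, -0.0, 5.9]
force: [-0.5, 0.9, 0.4]
gripper_width: 63.8
```

Emit:
drive_tool(motion=[[[0,0,0.005],[0,0,0]],[[0,0,0.015],[0,0,0]],[[0,0,0.02],[0,0,0]],[[0,0,0.03],[0,0,0]],[[0,0,0.03],[0,0,0]],[[0,0,0.03],[0,0,0]],[[0,0,0.03],[0,0,0]],[[0,0,0],[0,0,0]],[[0,0,0],[0,0,0]],[[0,0,0],[0,0,0]]])

```text
time_s: 36.32
ee_pos: [468.3, -196.0, 212.2]
ee_rot: [-180.0, 0.0, 5.9]
force: [0.2, 1.0, -0.6]
gripper_width: 63.6
```

```bash
python3 - <<'E'
from h import *
show('w18',(0,100,380,640),3,3)
im=snap('top','top2.png'); cv2.imwrite('pics/top2c.png',cv2.resize(im[170:225,235:365],None,fx=6,fy=6,interpolation=cv2.INTER_CUBIC)[:,:,::-1])
E
```

```text
36.3167 [ 468.27 -196.05  212.15] [-1.7998e+02  3.0000e-02  5.9000e+00] [ 0.2   0.98 -0.64] [-0.04 -0.1   0.04] 63.5925899789941
```

View pics/w18.png

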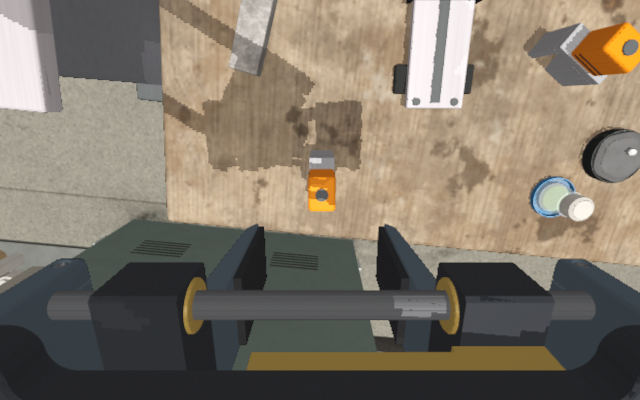

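View pics/top2c.png

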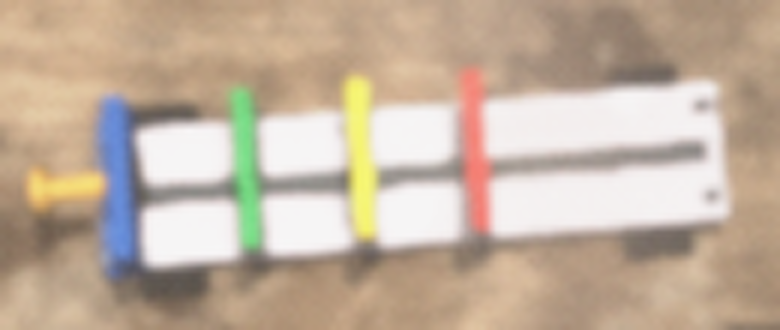

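Emit:
drive_tool(motion=[[[0.01,0.015,0.01],[0,0,0]],[[0.015,0.03,0],[0,0,0]],[[0.015,0.03,0],[0,0,0]],[[0.015,0.03,0],[0,0,0]],[[0.015,0.03,0],[0,0,0]],[[0.015,0.03,0],[0,0,0]],[[0.01,0.015,0],[0,0,0]],[[0,0,0],[0,0,0]],[[0,0,0],[0,0,0]],[[0,0,0],[0,0,0]]])

```text
time_s: 37.25
ee_pos: [563.0, -16.8, 221.4]
ee_rot: [180.0, 0.1, 5.9]
force: [0.1, -0.3, -0.1]
gripper_width: 63.9
```

Emit:
drive_tool(motion=[[[0,0,0],[0,0,0]],[[0,0,0],[0,0,0]],[[0,0,0],[0,0,0]],[[0,0,0],[0,0,0]],[[0,0,0],[0,0,0]],[[0,0,0],[0,0,0]],[[0,0,0],[0,0,0]],[[0,0,0],[0,0,0]],[[0,0,0],[0,0,0]],[[0,0,0],[0,0,0]]])

```text
time_s: 38.08
ee_pos: [563.8, -16.2, 222.5]
ee_rot: [180.0, -0.0, 5.9]
force: [-0.4, -0.1, 1.0]
gripper_width: 64.2
```

```bash
python3 - <<'E'
from h import *
s,k=show('w19',(20,170,250,400),5,4)
im=cv2.imread('pics/w19.png'); hsv=cv2.cvtColor(im,cv2.COLOR_BGR2HSV)
for n,lo,hi in (('g',(50,120,60),(85,255,255)),('y',(22,150,80),(34,255,255)),('r',(0,170,80),(6,255,255)),('b',(100,120,60),(118,255,255))):
    m=cv2.inRange(hsv,lo,hi); _,l,st,c=cv2.connectedComponentsWithStats(m); 
    j=1+np.argmax(st[1:,4]); x,y,w,h,a=st[j]; print(n,st[j])
    al(k,s['ee_pos'],[('f',x+w/2,y,68),('b',x+w/2,y+h,68)])
E
```

```text
38.0833 [563.83 -16.24 222.46] [180.   -0.    5.9] [-0.39 -0.13  1.05] [-0.09 -0.14  0.01] 64.1809259195494
g [294  68  71  10 646]
f [560.3  94.8  68. ] lat 7.8 along 110.8
b [561.2  86.1  68. ] lat 7.9 along 102.1
y [295 121  68   9 610]
f [565.1  47.2  68. ] lat 7.7 along 63.0
b [566.   38.7  68. ] lat 7.8 along 54.4
r [296 169  65   9 534]
f [5.698e+02 1.000e-01 6.800e+01] lat 7.6 along 15.6
b [570.9  -9.2  68. ] lat 7.7 along 6.3
b [ 291    3   78   23 1428]
f [554.8 147.6  68. ] lat 7.7 along 163.9
b [556.8 129.6  68. ] lat 7.9 along 145.8
```

View pics/w19c.png

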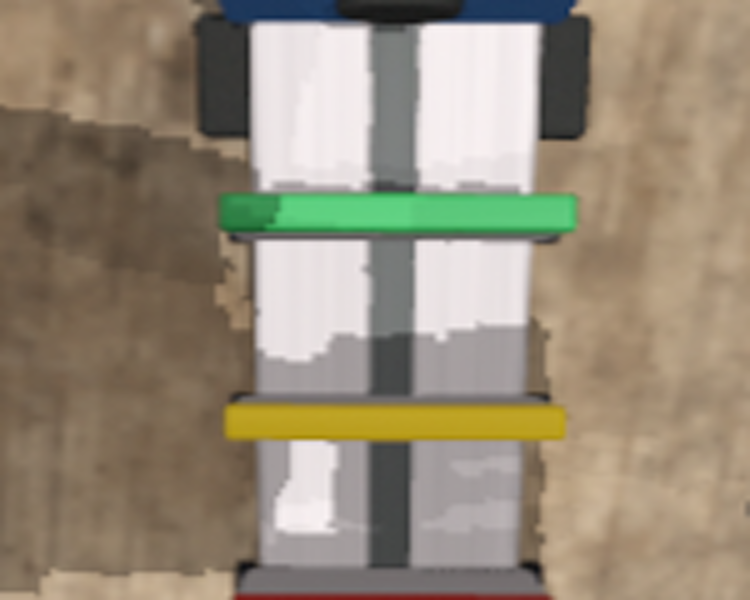

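```bash
python3 -c "
from workcell import env
print(env.job_done())"
```

```text
the job is handed in; nothing more can be done
None
```

I set all three dividers with the hooked spacer block and handed the job in at about 38 s of the 72 s allowed. No verdict came back.

- **Drawing the dividers:** I hooked the rightmost spacer over green, then yellow, then red. Each time I drew the divider until the nose bore on the part before it. From the wrist force above the sliding drag, I estimate about 4 N on the stop button and about 3 N each on green and yellow, held for roughly a second each time.
- **Spacing:** The last wrist-camera picture gives divider spacings of about 47.8 mm for green–yellow and yellow–red, against the 48 mm wanted. The tool positions at contact were 48.1 mm apart. Green's centre is about 49 mm from the end plate's face, so the button projects about 5 mm.
- **Spacer:** It stands upright and released on the bench near where it started, clear of the rack.
- **Other things on the bench:** Nothing else was touched. The loupe, oil cup and steel block look unmoved in the pictures, though I did not measure them.

No check failed or disagreed.

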